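# Load, close and start the small glass-fusing kiln

### The job

Load the small fusing kiln and start its firing: lay every blue glass strip from the white cutting board across the two setter bars of the kiln base, square to the bars and centred on them, no strip touching another, then set the hood over its two locating pins, fully home and flush on the base. After that pull the black-handled probe out of the firebrick and stand it in the port on top of the hood, pushed down until its collar is flush, and last press the green start button right down. Leave the other things on the bench where they are.

Things in the scene. Friction and masses are not known exactly. Their poses are not given: they have to be found in the camera images.
- kiln: kiln base, fixed: aluminium case 210 (x) x 184 (y) x 50 mm high, open at the top, its white floor 10 mm below the rim; origin at the centre of its underside on the bench, x along its long side, z up. At both ends (x = +121 and -121 mm) a dark steel wing flush with the rim carries a locating pin. Two setter bars stand on the floor. Nothing of it can move
- kiln_seat (a point): centre of the kiln base's rim plane, 50 mm above the bench; the hood's origin lies here when it is home. Same axes as the kiln
- bars_mid (a point): midway between the two terracotta setter bars at the height of their tops, 62 mm above the bench; axes as the kiln's. The bars run along x, 160 mm long, 10 mm wide, 22 mm high, middles at y = +30 and -30 mm (50 mm free between), tops 12 mm above the rim. There is room for four strips laid along y, 44 mm from middle to middle
- pin_a (a point): tip of the locating pin at kiln x = +121 mm, y = 0, 76 mm above the bench; an upright steel pin 26 mm tall above the rim, 9 mm thick for the lower 14 mm, then tapering to 3 mm
- pin_b (a point): tip of the other locating pin, alike, at kiln x = -121 mm, y = 0
- hood: kiln hood, loose, about 0.85 kg: aluminium box open below, 210 (x) x 184 (y) x 85 mm high, walls and roof 18 mm thick; origin at the centre of its lower edge, z up. At both ends, x = +121 and -121 mm, a dark steel lug, 6 mm thick, flush with the lower edge, has a 17 mm hole that drops over a pin; it may go on either way round. It starts upright on the bench
- hood_grip (a point): middle of the hood's dark wooden bar handle: bar 110 mm along the hood's x, 20 mm wide (y), 24 mm tall, its middle 128 mm above the hood's lower edge and 43 mm above the roof, on two steel posts at x = +42 and -42 mm
- port (a point): centre of the round port in the hood's roof (orange ring), on the outer face, 85 mm above the hood's lower edge at hood x = +70 mm, y = 0; the hole is 16 mm wide and goes through the 18 mm roof
- probe: temperature probe, loose, 0.09 kg: black cylindrical handle 24 mm thick, 5 to 75 mm above the origin, with an orange band; below it a steel collar 32 mm wide, 5 mm thick, then a steel stem 7 mm thick, 55 mm long, with a rounded tip. Origin at the centre of the collar's underside, z up. It starts upright in the firebrick, collar on the brick's top, and sits in the port the same way
- brick: white firebrick block, fixed, 60 x 60 x 80 mm high, standing on the 9 mm plywood board of the control stand, beside the controller, with an upright 18 mm hole, 70 mm deep, in the middle of its top; origin at the centre of its underside
- start (a joint): green start button on top of the controller: 0 when up, 0.006 m fully pressed; a spring button that returns when let go, about 5 N to press right down
- start_top (a point): centre of the start button's upper face, 24 mm in diameter, 82 mm above the bench, on a fixed grey controller box 95 x 105 mm whose top with a dark display is 64 mm above the bench; the button is pressed straight down
- board: white cutting board, fixed, 220 (x) x 130 (y) x 3 mm, origin at the centre of its underside; the strips start on it side by side, each roughly along the board's y
- strip0: blue glass strip, loose, 110 (x) x 16 (y) x 6 mm, 27 g, lying flat on the cutting board; origin at the centre of its underside, x along its length. Not every strip is there each time (two to four are)
- strip1: blue glass strip, loose, 110 (x) x 16 (y) x 6 mm, 27 g, lying flat on the cutting board; origin at the centre of its underside, x along its length. Not every strip is there each time (two to four are)
- strip2: blue glass strip, loose, 110 (x) x 16 (y) x 6 mm, 27 g, lying flat on the cutting board; origin at the centre of its underside, x along its length. Not every strip is there each time (two to four are)
- strip3: blue glass strip, loose, 110 (x) x 16 (y) x 6 mm, 27 g, lying flat on the cutting board; origin at the centre of its underside, x along its length. Not every strip is there each time (two to four are)
- jar: bystander: glass jar with a red lid, 70 mm across, 90 mm tall, beyond the kiln
- foil: bystander: flat roll of copper foil, 68 mm across, 8 mm tall, beyond the kiln
- cutter: bystander: glass cutter, black handle 14 mm thick, 130 mm long over all, lying beyond the kiln
- pliers: bystander: running pliers with blue handles, 140 mm long, 10 mm tall, lying beyond the kiln
- shard0: bystander: green glass offcut about 50 mm, 4 mm thick
- shard1: bystander: light green glass offcut about 60 mm, 4 mm thick
- shard2: bystander: dark green glass offcut about 40 mm, 4 mm thick
There are look-alikes about, which are no part of the job. Several things have the shape of the probe; the one meant has the colours described above.

How it is judged:
On the way, in this order (a step that is already met when the one before it is completed fails the run):
1. every strip that is there lies across both setter bars, square and centred, released, none touching another (x of strip0 in the frame of bars_mid between -0.08 and 0.08 m and y of strip0 in the frame of bars_mid between -0.015 and 0.015 m and z of strip0 in the frame of bars_mid between -0.003 and 0.003 m and angle between the x axis of each of strip0, strip1, strip2, strip3 and the y axis of kiln, either way round below 0.15 rad and x of strip1 in the frame of bars_mid between -0.08 and 0.08 m and y of strip1 in the frame of bars_mid between -0.015 and 0.015 m and z of strip1 in the frame of bars_mid between -0.003 and 0.003 m and x of strip2 in the frame of bars_mid between -0.08 and 0.08 m and y of strip2 in the frame of bars_mid between -0.015 and 0.015 m and z of strip2 in the frame of bars_mid between -0.003 and 0.003 m and x of strip3 in the frame of bars_mid between -0.08 and 0.08 m and y of strip3 in the frame of bars_mid between -0.015 and 0.015 m and z of strip3 in the frame of bars_mid between -0.003 and 0.003 m and horizontal distance between each of strip1, strip2, strip3 and strip0 above 0.017 m and horizontal distance between each of strip2, strip3 and strip1 above 0.017 m and horizontal distance between strip3 and strip2 above 0.017 m and contact force between the fingers and strip0 below 0.1 N and contact force between the fingers and strip1 below 0.1 N and contact force between the fingers and strip2 below 0.1 N and contact force between the fingers and strip3 below 0.1 N), for 0.2 s.
2. the hood is fully home over its pins, flush on the base, and let go (horizontal distance between hood and kiln_seat below 0.007 m and z of hood in the frame of kiln_seat between -0.003 and 0.003 m and angle between hood's own z axis and vertical below 0.03 rad and contact force between the fingers and hood below 0.1 N), for 0.2 s.
3. the probe stands in the hood's port, collar flush, and is let go (horizontal distance between probe and port below 0.008 m and z of probe in the frame of port between -0.003 and 0.003 m and angle between probe's own z axis and vertical below 0.08 rad and contact force between the fingers and probe below 0.1 N), for 0.2 s.
4. the start button is pressed right down (value of joint start above 0.0045 m), for 0.05 s.
At the end, for the whole second after the job is handed in: strips still across both bars (underside within 3 mm of the bar tops, at most 26 mm off centre); hood within 7 mm sideways and 3 mm in height of its seat, level; probe within 8 mm sideways and 3 mm in height of the port's mouth, upright; button up again; all released and at rest (all of step 2 and all of step 3 and x of strip0 in the frame of bars_mid between -0.08 and 0.08 m and y of strip0 in the frame of bars_mid between -0.026 and 0.026 m and z of strip0 in the frame of bars_mid between -0.003 and 0.003 m and x of strip1 in the frame of bars_mid between -0.08 and 0.08 m and y of strip1 in the frame of bars_mid between -0.026 and 0.026 m and z of strip1 in the frame of bars_mid between -0.003 and 0.003 m and x of strip2 in the frame of bars_mid between -0.08 and 0.08 m and y of strip2 in the frame of bars_mid between -0.026 and 0.026 m and z of strip2 in the frame of bars_mid between -0.003 and 0.003 m and x of strip3 in the frame of bars_mid between -0.08 and 0.08 m and y of strip3 in the frame of bars_mid between -0.026 and 0.026 m and z of strip3 in the frame of bars_mid between -0.003 and 0.003 m and contact force between the fingers and strip0 below 0.1 N and contact force between the fingers and strip1 below 0.1 N and contact force between the fingers and strip2 below 0.1 N and contact force between the fingers and strip3 below 0.1 N and linear speed of each of strip0, strip1, strip2, strip3, hood, probe below 0.02 m/s and value of joint start below 0.002 m); the robot touches nothing.
It fails at once if the kiln is started while its hood is not home (value of joint start above 0.0045 m and not ((horizontal distance between hood and kiln_seat below 0.007 m and z of hood in the frame of kiln_seat between -0.003 and 0.003 m and angle between hood's own z axis and vertical below 0.03 rad))).
It fails at once if a bystander (jar, foil roll, cutter, pliers or green offcut) is shoved more than 40 mm (distance of any of jar, foil, cutter, pliers, shard0, shard1, shard2 from where it was at the start of the episode above 0.04 m).
Of strip0, strip1, strip2, strip3 only 2 to 4 are there at a start; the rules pass over those that are not, and their reading is None.
At some moment in a run one of hood may be knocked a few centimetres aside while the robot is not near it.
It also fails if it takes over 210 s, if anything falls off the work surface, if the arm or the gripper's body presses on something with over 40 N, if the wrist force passes 120 N, or if a joint passes its speed limit or range.

### The arm

A 6-joint arm with a two-finger parallel gripper is mounted at the origin on the work surface. World frame = base frame: x ahead of the robot, y to its left, z up, the work surface at z = 0. Lengths are in m, angles in rad, forces in N, time in s.
With the tool pointing down it reaches from about 0.35 to 0.975 m from the base axis. Payload 4.9 kg.
Tool frame: the origin (TCP) lies at the very end of the fingers, on their centre line; the grasp point (between the pads) lies manip.grip_point_offset behind it (manip.grip_point_offset is the distance from the TCP to the grasp point, in m); z points along the fingers, y is the direction in which the jaws open and shut (so a half turn about z gives the same grasp; the last joint's range is limited). The gripper opens to 85 mm and grips with 20 to 120 N. Pads are 22 mm wide; open, the fingers measure 114 mm over their backs; the gripper's body (76 mm by 85 mm) begins 54 mm behind the grasp point. The pads swing forward as they close: fully open they stand 13 mm farther back than shut.
Start: joints at [1.031, 0.053, 1.613, -0, 1.476, -0.119], TCP at [0.255, 0.57, 0.192] pointing down, gripper open.
Joint ranges: [-3.01, 3.01], [-1.01, 2.22], [0.06, 2.58], [-1.02, 4.17], [0.09, 2.62], [-3.14, 3.14]. Speed limits (rad/s): [2.57, 2.57, 3.14, 3.14, 3.14, 3.14].

### API

Orientations are given as a unit quaternion [w, x, y, z].
In Python, from plant import status, grab_frame, camera_params, ticket, boxes_of, outline_of, manip gives the robot as it stands. The module is installed in compiled form; this text tells all that it offers.
- The arm moves only by the tool play_rows, never from a script. Its argument "deltas" is a list of rows, each a list of 2 entries, a list of its own where there are three numbers: the shift along the world's x, y, z in m, then the turn about the world's z in rad. A call has 1 to 5 rows; each row is the pose to reach, as a shift and turn from the pose commanded when the call began; what a row does not reach only later rows make up. A row lasts 1/8 s, in which the tool goes at most 62.5 mm and 10.7 degrees, less where a joint would pass 70% of its speed; a pose out of reach is approached as far as the arm can. A call with a gripper value outside its range is refused whole. "grip" is the opening, from -1 (shut) to 1 (fully open), set as the call begins (left out, the last holds). The fingers move at their own pace and stop on an object; the grip force is fixed at half the most. Time passes only in rows, so rows that repeat a pose let the fingers close. It gives the time, the measured TCP pose, the force and the opening at its end, in the units of the state.
- status.state(): the state, without advancing time (a new reading comes with each control period).
- grab_frame(name): name is "side" or "top"; returns (picture, depth): 400x640x3 uint8, blue, green, red; 400x640 float32, m along the optical axis (not along the pixel's ray), 0 where there is no reading.
- camera_params(name): a dict with "mtx" (3x3 intrinsics, pixels), "world_from_camera" (4x4, takes a point from camera to world coordinates). Camera axes: x right, y up, looking along -z (the intrinsics and any distortion apply to the point x, -y, -z); pixel columns grow to the right and rows downward; lengths in m; the calibration is good to about 2 mm. A picture is of the moment at which its call begins. camera_params takes no time and is no camera call.
- ticket.job_done(): hands the job in, once; it reports no verdict.
Trained networks look in the newest picture that a camera, given by its name, has taken for a name from the list of things; names that differ only in an ending like _2 or _b are one class to them, and where a whole thing is asked for, a point or a joint stands for the part that bears it (a point fixed in the world has none). Each returns a list of dicts, best first, with "confidence" (0 to 1); they miss things now and then, are a little off and sometimes report something else, mostly with a low value. They report only what shows in the picture. A call takes as long as a camera call. They do not tell look-alikes from the thing itself.
- boxes_of(camera, name): "box" ([left, top, right, bottom] in pixels, round what is visible of it).
- outline_of(camera, name): "region" (400x640 bool, what is visible of it) and "box" ([left, top, right, bottom] in pixels, round what is visible of it).
The state is a dict: "time": time; "joint_pos": joint angles; "joint_vel": joint speeds; "joint_efforts": joint torques, N m; "tool_pos": TCP position; "tool_rot": TCP orientation; "contact_force": force on the tool from outside, world axes, zero at the start; "ft_torque": the same for the moment, N m; "gripper_width": opening from 0.0 (shut) to 1.0 (fully open).
Only numpy, scipy, OpenCV 4.12 (cv2) and the standard library are available. Lean on these libraries where they do the work, as an engineer would, in place of code of your own. Each camera call takes 0.05 s, during which the arm holds its last target.

## Working session

There is one attempt and no reset: what is moved stays moved. The work goes in short steps, Python scripts to look and compute and a tool call to move; the robot and the scene stay as the last step left them, time stands still between calls to the robot, and variables do not carry over. Pictures are saved under pics/ and viewed, and the job is handed in when it is done.

Besides the shell and the picture viewer there is one more tool, called after "Call:" as name([rows], argument=value, ...), one row to a line, values as JSON. play_rows: Moves the arm, as the interface text tells. Its arguments: {"type":"object","properties":{"deltas":{"type":"array"},"grip":{"type":"number"}},"required":["deltas"]}

```bash
mkdir -p pics; ls; cat > h.py <<'E'
import numpy as np, cv2
from plant import status, grab_frame, camera_params, ticket, boxes_of, outline_of, manip
def p2w(cam,u,v,d):
    P=camera_params(cam);K=np.array(P["mtx"]);T=np.array(P["world_from_camera"])
    x=(u-K[0,2])/K[0,0]*d;y=(v-K[1,2])/K[1,1]*d
    return (T@np.array([x,-y,-d,1]))[:3]
def cloud(cam,D):
    P=camera_params(cam);K=np.array(P["mtx"]);T=np.array(P["world_from_camera"])
    v,u=np.mgrid[:400,:640]
    x=(u-K[0,2])/K[0,0]*D;y=(v-K[1,2])/K[1,1]*D
    return np.stack([x,-y,-D,np.ones_like(D)],-1)@T.T[:,:3]
def w2p(cam,p):
    P=camera_params(cam);K=np.array(P["mtx"]);T=np.linalg.inv(np.array(P["world_from_camera"]))
    q=T@np.array([*p,1]);return K[0,0]*q[0]/-q[2]+K[0,2],K[1,1]*-q[1]/-q[2]+K[1,2]
E
python3 - <<'E'
from h import *
for c in("top","side"):
    I,D=grab_frame(c);cv2.imwrite(f"pics/{c}0.png",I);P=camera_params(c);print(P)
    np.save(c+"D.npy",D);np.save(c+"I.npy",I)
print(status.state()); print({k:getattr(manip,k) for k in dir(manip) if k[0]!='_'})
E
```

```text
pics
{'mtx': array([[404.7877933 ,   0.        , 321.10920732],
       [  0.        , 404.7877933 , 201.45526356],
       [  0.        ,   0.        ,   1.        ]]), 'world_from_camera': array([[ 0.00304321,  0.99235573, -0.12337276,  0.41891712],
       [-0.99996965,  0.0021351 , -0.00749227, -0.04110749],
       [-0.00717158,  0.12339181,  0.99233212,  1.14302747],
       [ 0.        ,  0.        ,  0.        ,  1.        ]])}
{'mtx': array([[473.67731929,   0.        , 317.41573466],
       [  0.        , 473.67731929, 198.29377928],
       [  0.        ,   0.        ,   1.        ]]), 'world_from_camera': array([[-0.99221237,  0.0994954 , -0.07493515,  0.46416461],
       [-0.12410615, -0.73851813,  0.66271308,  0.77438803],
       [ 0.01059593,  0.66685203,  0.74511482,  1.01601642],
       [ 0.        ,  0.        ,  0.        ,  1.        ]])}
{'time': 0.1, 'joint_pos': array([ 1.03099391e+00,  5.33122207e-02,  1.61415164e+00, -4.28169193e-06,
        1.47603839e+00, -1.18986215e-01]), 'joint_vel': array([-0.00061647, -0.00103598, -0.00129205, -0.00016388, -0.00126041,
        0.0003054 ]), 'joint_efforts': array([ 1.25382971e-04, -3.94903207e+01, -3.71363997e+01, -1.59990900e-04,
        3.86057451e-03, -1.04598570e-05]), 'tool_pos': array([0.25497403, 0.56991647, 0.19067581]), 'tool_rot': array([-3.06830657e-04,  2.08858722e-01,  9.77945358e-01, -9.04151975e-04]), 'contact_force': array([-0.4257084 , -0.07724553, -0.3205539 ]), 'ft_torque': array([0.00449772, 0.05249818, 0.0217993 ]), 'gripper_width': 0.9967724082519758}
{'IKError': <class 'plant.IKError'>, 'grip_point_offset': 0.0187}
```

View pics/top0.png

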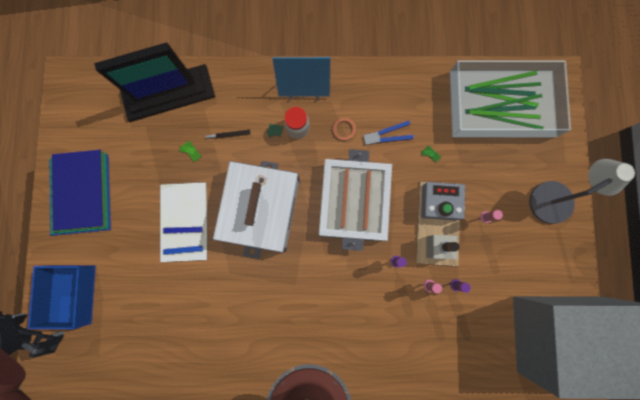

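View pics/side0.png

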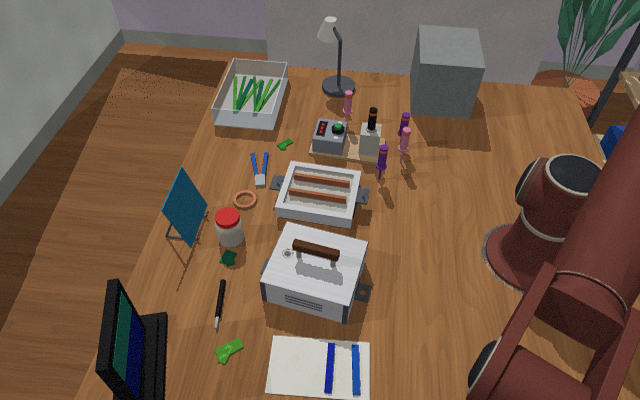

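```bash
python3 - <<'E'
from h import *
I=np.load("topI.npy")
cv2.imwrite("pics/c1.png",cv2.resize(I[140:280,140:500],None,fx=2.2,fy=2.2,interpolation=cv2.INTER_CUBIC))
S=np.load("sideI.npy")
cv2.imwrite("pics/c2.png",cv2.resize(S[80:240,220:430],None,fx=3.6,fy=3.6,interpolation=cv2.INTER_CUBIC))
for c in("top","side"):
  for n in["kiln","hood","strip0","board","probe","brick","start","port","hood_grip"]:
    for r in outline_of(c,n)[:5]:
        print(c,n,round(r["confidence"],2),np.round(r["box"]),r["region"].sum())
E
```

```text
top kiln 0.85 [321. 149. 391. 253.] 5628
top hood 0.62 [214. 158. 299. 258.] 6114
top strip0 0.75 [167. 229. 204. 232.] 187
top strip0 0.71 [163. 246. 201. 257.] 227
top strip0 0.64 [321. 150. 393. 252.] 5739
top probe 0.63 [448. 277. 471. 294.] 180
top probe 0.55 [426. 280. 442. 296.] 190
top probe 0.52 [441. 243. 460. 253.] 178
top probe 0.47 [392. 255. 405. 267.] 131
top probe 0.45 [214. 161. 299. 261.] 6121
top brick 0.95 [428. 233. 459. 258.] 540
top brick 0.61 [210. 162. 300. 257.] 6045
top brick 0.23 [268. 123. 285. 137.] 187
top start 0.48 [442. 203. 453. 212.] 63
top port 0.82 [214. 162. 298. 258.] 6045
top hood_grip 0.65 [216. 160. 298. 257.] 6008
side kiln 0.7 [270. 158. 369. 230.] 4793
side kiln 0.15 [335. 123. 341. 130.] 22
side hood 0.65 [261. 223. 370. 326.] 7776
side strip0 0.88 [322. 344. 336. 396.] 355
side strip0 0.69 [353. 347. 361. 397.] 363
side strip0 0.31 [269. 162. 367. 229.] 4686
side board 0.65 [265. 338. 371. 396.] 5180
side board 0.26 [216. 340. 244. 363.] 321
side probe 0.81 [375. 145. 386. 179.] 257
side probe 0.71 [269. 157. 366. 230.] 4829
side probe 0.67 [345.  92. 351. 114.] 174
side probe 0.6 [367. 108. 380. 133.] 243
side probe 0.52 [398. 126. 411. 154.] 212
side brick 0.84 [360. 120. 381. 156.] 555
side brick 0.65 [269. 160. 369. 231.] 4807
side brick 0.41 [216. 282. 225. 329.] 244
side start 0.54 [216. 207. 242. 244.] 956
side start 0.52 [253. 152. 269. 185.] 327
side start 0.4 [337. 122. 342. 131.] 24
side start 0.23 [257. 222. 370. 325.] 8078
side port 0.57 [260. 218. 372. 327.] 8009
side hood_grip 0.76 [259. 224. 373. 327.] 7797
side hood_grip 0.62 [354. 346. 361. 397.] 315
```

View pics/c1.png

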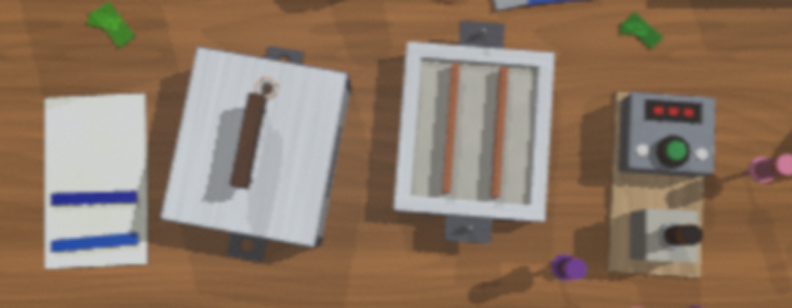

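View pics/c2.png

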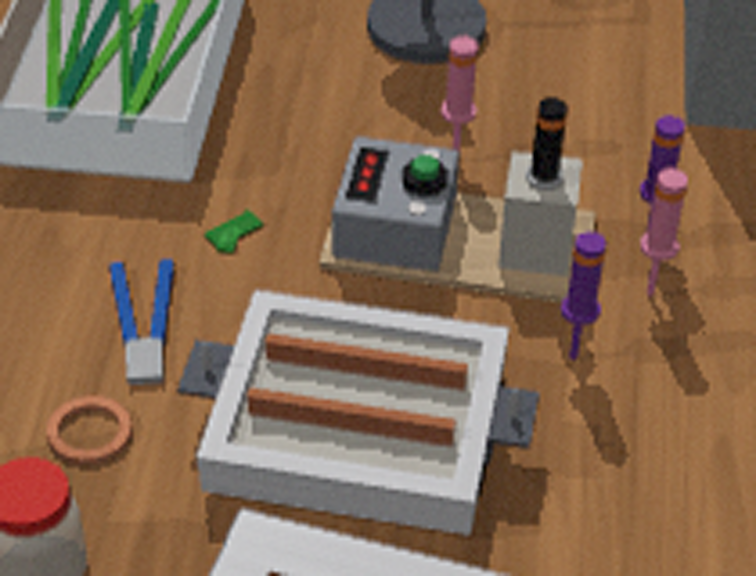

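```bash
cat >> h.py <<'E'
def rect(pts):
    (c,(w,h),a)=cv2.minAreaRect((pts*1000).astype(np.float32))
    b=cv2.boxPoints((c,(w,h),a))
    # long side direction
    e=[b[1]-b[0],b[2]-b[1]];e=max(e,key=np.linalg.norm)
    ang=np.degrees(np.arctan2(e[1],e[0]))%180
    return np.round(np.array(c),1),np.round(sorted((w,h)),1),round(float(ang),1)
def clean(m):
    n,l,s,_=cv2.connectedComponentsWithStats(m.astype(np.uint8),connectivity=4)
    k=1+np.argmax(s[1:,4]);return l==k
def meas(cam,I,D,box,lo,hi,sat=None):
    C=cloud(cam,D);m=np.zeros(D.shape,bool);l,t,r,b=box;m[t:b,l:r]=1
    m&=(D>0)&(C[...,2]>lo)&(C[...,2]<hi)
    if sat is not None:m&=sat(cv2.cvtColor(I,cv2.COLOR_BGR2HSV))
    m=clean(m);p=C[m];return p,m
E
python3 - <<'E'
from h import *
I=np.load("topI.npy");D=np.load("topD.npy");C=cloud("top",D)
S=np.load("sideI.npy");DS=np.load("sideD.npy")
blue=lambda h:(h[...,0]>105)&(h[...,0]<130)&(h[...,1]>120)
def rep(n,p):print(n,len(p),rect(p[:,:2]),"mean",np.round(p.mean(0)*1000,1),"z med/std",round(np.median(p[:,2])*1000,1),round(p[:,2].std()*1000,1))
for cam,i,d,bs in(("top",I,D,[(160,222,210,238),(160,240,210,262)]),("side",S,DS,[(318,340,342,400),(346,340,366,400)])):
    for b in bs:
        p,m=meas(cam,i,d,b,-.02,.03,blue);rep(cam+" strip",p)
    print()
# kiln rim
p,m=meas("top",I,D,(310,140,400,260),.044,.056);rep("top rim",p)
p,m=meas("top",I,D,(310,140,400,260),.057,.08);rep("bar",p)
q=C[(D>0)&(C[...,2]>.057)&(C[...,2]<.08)&(np.indices(D.shape)[1]>310)&(np.indices(D.shape)[1]<400)];rep("bars both",q)
p,m=meas("side",S,DS,(262,150,375,232),.044,.056);rep("side rim",p)
# hood roof
p,m=meas("top",I,D,(205,150,305,265),.078,.093);rep("roof top",p)
p,m=meas("side",S,DS,(250,215,380,330),.078,.093);rep("roof side",p)
p,m=meas("top",I,D,(205,150,305,265),.12,.16);rep("handle top",p)
p,m=meas("side",S,DS,(250,215,380,330),.12,.16);rep("handle side",p)
g=lambda h:(h[...,0]>45)&(h[...,0]<90)&(h[...,1]>80)
p,m=meas("top",I,D,(430,195,465,222),.03,.12,g);rep("btn top",p)
p,m=meas("side",S,DS,(325,115,350,140),.03,.12,g);rep("btn side",p)
p,m=meas("top",I,D,(430,225,470,265),.083,.094);rep("brick top",p)
p,m=meas("side",S,DS,(350,100,390,165),.083,.094);rep("brick side",p)
p,m=meas("top",I,D,(430,225,470,265),.155,.19);rep("probe top",p)
p,m=meas("side",S,DS,(350,100,390,165),.155,.19);rep("probe side",p)
p,m=meas("side",S,DS,(350,100,390,165),.1,.19);rep("probe side all",p)
E
```

```text
top strip 161 (array([479.5, 356.4]), array([ 12.2, 105.8]), 91.9) mean [479.3 358.2   8.5] z med/std 8.9 2.5
top strip 170 (array([423.2, 354.3]), array([ 12.6, 104.3]), 95.7) mean [423.3 353.9   8.3] z med/std 8.1 2.1

side strip 348 (array([479. , 360.3]), array([ 15.2, 109.8]), 91.9) mean [479.  362.4   8.9] z med/std 8.9 1.7
side strip 353 (array([422.7, 357.7]), array([ 15.5, 109.1]), 94.4) mean [422.7 359.2   8.9] z med/std 8.8 1.9

top rim 2224 (array([ 562.8, -127.7]), array([184.2, 276.8]), 175.7) mean [ 559.8 -127.9   49.4] z med/std 49.3 2.0
bar 224 (array([ 560.7, -157.2]), array([ 10.4, 158.4]), 175.7) mean [ 558.4 -156.9   61.6] z med/std 61.5 2.0
bars both 685 (array([ 469.8, -122.8]), array([233. , 842.5]), 0.4) mean [ 560.2 -107.9   63.5] z med/std 62.0 5.0
side rim 1736 (array([ 561.6, -123.6]), array([190.6, 276.2]), 175.6) mean [ 560.3 -116.1   49.1] z med/std 49.2 2.2
roof top 5174 (array([539.6, 138.9]), array([187.3, 213.8]), 169.9) mean [536.9 138.2  84.4] z med/std 84.4 2.0
roof side 5363 (array([538.3, 142.7]), array([189.3, 213.4]), 169.9) mean [536.3 153.
[... 359 characters left out ...]
 84.5 2.9
btn side 50 (array([ 532.6, -372.1]), array([21.8, 49.2]), 85.4) mean [ 533.6 -358.9   81.8] z med/std 83.4 5.4
brick top 394 (array([ 433.2, -354.8]), array([59.5, 62.5]), 88.6) mean [ 432.7 -350.4   88.8] z med/std 88.8 2.0
brick side 213 (array([ 432.2, -349.3]), array([59.5, 65.7]), 87.6) mean [ 432.4 -343.7   88.1] z med/std 88.1 2.2
probe top 86 (array([ 432.5, -353.8]), array([21.6, 22.7]), 89.3) mean [ 432.9 -353.2  163.1] z med/std 163.4 2.4
probe side 52 (array([ 432. , -348.2]), array([23.1, 25.9]), 57.8) mean [ 432.1 -348.5  161.5] z med/std 161.5 2.8
probe side all 173 (array([ 432.1, -348.3]), array([24.7, 25.9]), 57.8) mean [ 432.3 -344.   137.9] z med/std 140.2 20.7
```

Call:
play_rows([
  [[0.056,-0.053,0],-0.18],
  [[0.112,-0.106,0],-0.36],
  [[0.168,-0.159,0],-0.54],
  [[0.224,-0.212,0],-0.72],
  [[0.224,-0.212,-0.03],-0.9],
], grip=-0.06)

```text
time: 1.62
tool_pos: [0.4806, 0.3599, 0.1665]
tool_rot: [0.001, 0.616, 0.788, 0.003]
contact_force: [0.3, 0.6, 0.3]
gripper_width: 0.472
```

Call:
play_rows([
  [[0,0,-0.02],-0.15],
  [[0,0,-0.04],-0.217],
  [[0,0,-0.06],-0.217],
  [[0,0,-0.06],-0.217],
  [[0,0,-0.06],-0.217],
])

```text
time: 2.25
tool_pos: [0.4775, 0.3608, 0.104]
tool_rot: [0.0, 0.695, 0.719, 0.001]
contact_force: [0.3, 0.0, -0.0]
gripper_width: 0.47
```

```bash
python3 - <<'E'
from h import *
print(status.state()["tool_pos"])
I,D=grab_frame("top");S,_=grab_frame("side")
cv2.imwrite("pics/c3.png",np.hstack([cv2.resize(I[170:280,130:250],(400,367)),cv2.resize(S[270:400,270:400],(367,367))]))
print(status.state()["tool_pos"])
E
```

```text
[0.47753241 0.36084756 0.10397739]
[0.47792611 0.36102569 0.10464307]
```

View pics/c3.png

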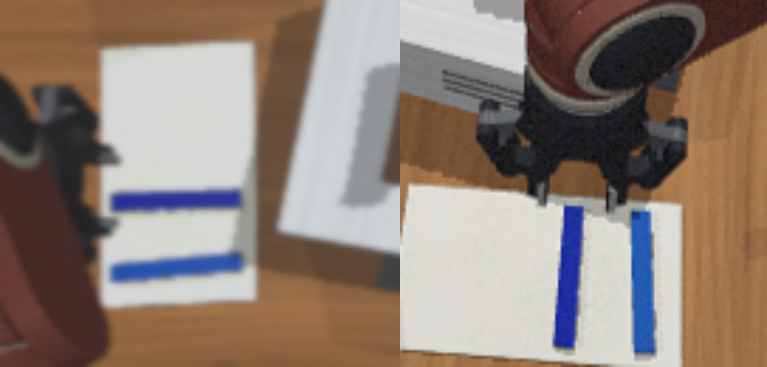

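```bash
python3 - <<'E'
from h import *
for c in("top","side"):
    print(c,w2p(c,(.479,.358,.104)), w2p(c,(.4779,.361,.104)))
I,D=grab_frame("top");S,E=grab_frame("side")
C=cloud("top",D)
m=(D>0)&(C[...,2]>.1)&(C[...,2]<.14)&(C[...,0]>.42)&(C[...,0]<.55)&(C[...,1]>.3)&(C[...,1]<.42)
for a in C[m][::3]: print(np.round(a*1000),end=" ")
print()
C=cloud("side",E)
m=(E>0)&(C[...,2]>.1)&(C[...,2]<.14)&(C[...,0]>.42)&(C[...,0]<.55)&(C[...,1]>.3)&(C[...,1]<.42)
for a in C[m][::3]: print(np.round(a*1000),end=" ")
cv2.imwrite("pics/c4.png",np.hstack([cv2.resize(I[200:250,140:200],(600,500),interpolation=0)]))
E
```

```text
top (np.float64(168.9591679729174), np.float64(227.78071720479699)) (np.float64(167.7752143373615), np.float64(228.20540727734755))
side (np.float64(330.9300384747015), np.float64(346.44263545905835)) (np.float64(331.3162028319387), np.float64(347.91773970842667))
```

View pics/c4.png

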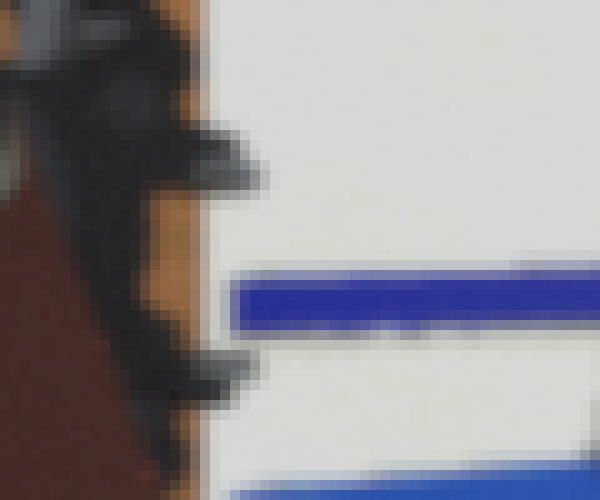

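Call:
play_rows([
  [[0,0,-0.04],0],
  [[0,0,-0.075],0],
  [[0,0,-0.09],0],
  [[0,0,-0.095],0],
  [[0,0,-0.095],0],
])

```text
time: 3.08
tool_pos: [0.4781, 0.3609, 0.0094]
tool_rot: [0.0, 0.695, 0.719, 0.001]
contact_force: [0.6, 0.3, -0.1]
gripper_width: 0.47
```

```bash
python3 - <<'E'
from h import *
I,D=grab_frame("top");S,_=grab_frame("side")
cv2.imwrite("pics/c5.png",np.hstack([cv2.resize(I[170:280,130:250],(400,367)),cv2.resize(S[270:400,270:400],(367,367))]))
print(status.state())
E
```

```text
{'time': 3.175, 'joint_pos': array([5.22413664e-01, 1.68975509e-01, 1.80884709e+00, 1.20684412e-06,
       1.16088092e+00, 4.89389517e-01]), 'joint_vel': array([-0.0001033 , -0.00023091, -0.00147205, -0.00209184, -0.00297002,
        0.00164356]), 'joint_efforts': array([ 4.39604410e-03, -3.92477739e+01, -3.19300246e+01, -1.06211073e-04,
        7.29101332e-03, -1.78631863e-04]), 'tool_pos': array([0.47845484, 0.36110118, 0.00999945]), 'tool_rot': array([3.97982257e-04, 6.95334566e-01, 7.18684740e-01, 1.38865996e-03]), 'contact_force': array([0.77339214, 0.18489622, 1.11876402]), 'ft_torque': array([0.02889501, 0.00644232, 0.02655826]), 'gripper_width': 0.4699668336757001}
```

View pics/c5.png

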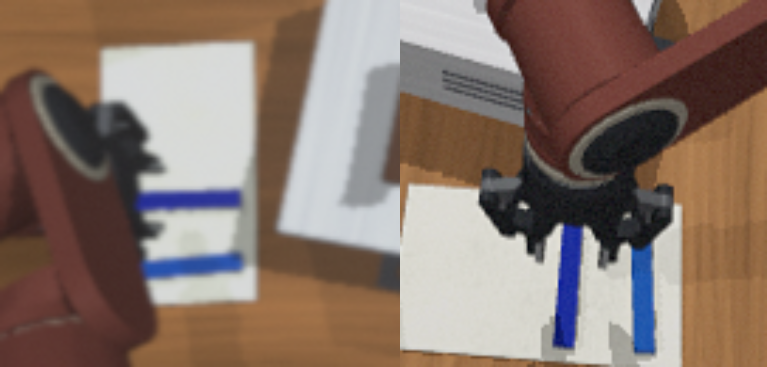

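Call:
play_rows([
  [[0,0,-0.002],0],
  [[0,0,-0.004],0],
  [[0,0,-0.004],0],
])

```text
time: 3.55
tool_pos: [0.4771, 0.3603, 0.0041]
tool_rot: [-0.0, 0.695, 0.719, -0.0]
contact_force: [0.3, -1.0, -0.2]
gripper_width: 0.47
```

Call:
play_rows([
  [[0,0,0],0],
  [[0,0,0],0],
  [[0,0,0],0],
  [[0,0,0],0],
  [[0,0,0],0],
], grip=-1)

```text
time: 4.18
tool_pos: [0.4773, 0.3604, 0.0043]
tool_rot: [-0.0, 0.695, 0.719, 0.0]
contact_force: [-0.3, -0.9, 0.6]
gripper_width: -0.003
```

```bash
python3 - <<'E'
from h import *
I,D=grab_frame("top");S,_=grab_frame("side")
cv2.imwrite("pics/c6.png",np.hstack([cv2.resize(I[170:280,130:250],(400,367)),cv2.resize(S[270:400,270:400],(400,400))[:367]]))
print(status.state())
E
```

```text
{'time': 4.275, 'joint_pos': array([ 5.22384921e-01,  1.75815455e-01,  1.81208421e+00, -2.19075018e-06,
        1.15370384e+00,  4.89384438e-01]), 'joint_vel': array([ 0.00044566, -0.0004281 ,  0.0004592 ,  0.00051751, -0.00109717,
       -0.00157104]), 'joint_efforts': array([ 1.00580874e-03, -3.98366189e+01, -3.21354282e+01,  2.21531041e-04,
        4.29676220e-04, -2.19700183e-06]), 'tool_pos': array([0.47725511, 0.36038959, 0.00425251]), 'tool_rot': array([-5.34224352e-07,  6.95343304e-01,  7.18677737e-01, -5.49120516e-06]), 'contact_force': array([-1.22069994, -0.58291175,  0.64639106]), 'ft_torque': array([-0.01116683, -0.02469275, -0.00395917]), 'gripper_width': -0.0006359016634989588}
```

View pics/c6.png

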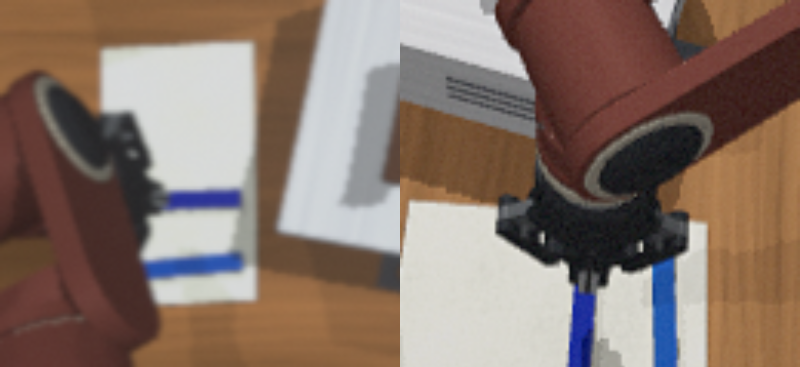

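Call:
play_rows([
  [[0,0,-0.001],0],
  [[0,0,-0.001],0],
])

```text
time: 4.53
tool_pos: [0.4771, 0.3603, 0.0031]
tool_rot: [-0.0, 0.695, 0.719, -0.0]
contact_force: [-0.0, -0.3, 0.2]
gripper_width: -0.0
```

Call:
play_rows([
  [[0,0,-0.001],0],
  [[0,0,-0.001],0],
])

```text
time: 4.78
tool_pos: [0.4772, 0.3603, 0.0021]
tool_rot: [-0.0, 0.695, 0.719, -0.0]
contact_force: [0.2, 0.4, 0.6]
gripper_width: -0.003
```

```bash
python3 - <<'E'
from h import *
I,D=grab_frame("top");S,E=grab_frame("side")
C=cloud("side",E)
for v in range(350,378,1): print(v,[tuple(np.round(C[v,u]*1000).astype(int).tolist()) if E[v,u]>0 else None for u in (330,332,334)], S[v,332])
C=cloud("top",D)
for u in range(168,196,2): print(u,[tuple(np.round(C[v,u]*1000).astype(int).tolist()) if D[v,u]>0 else None for v in (228,230)], I[230,u])
cv2.imwrite("pics/c7.png",np.hstack([cv2.resize(I[205:255,150:210],(480,400),interpolation=0),cv2.resize(S[340:390,310:350],(320,400),interpolation=0)]))
E
```

```text
350 [(479, 399, 179), (475, 399, 179), (471, 399, 181)] [20 18 21]
351 [(479, 399, 174), (475, 400, 177), (471, 398, 175)] [19 22 21]
352 [(480, 363, 88), (476, 358, 78), (472, 376, 120)] [44 38 38]
353 [(480, 366, 90), (476, 361, 81), (471, 378, 119)] [45 42 42]
354 [(479, 369, 92), (476, 363, 79), (471, 378, 116)] [44 41 44]
355 [(479, 371, 92), (475, 364, 77), (471, 379, 114)] [27 27 28]
356 [(479, 373, 92), (475, 369, 84), (471, 379, 108)] [17 19 17]
357 [(479, 374, 90), (475, 369, 79), (471, 373, 90)] [35 34 31]
358 [(479, 375, 87), (475, 371, 79), (471, 375, 89)] [57 57 57]
359 [(478, 373, 78), (474, 374, 81), (470, 376, 87)] [96 95 94]
360 [(478, 373, 74), (474, 373, 74), (470, 374, 78)] [92 91 89]
361 [(478, 373, 68), (474, 373, 70), (470, 373, 70)] [101 102 100]
362 [(478, 374, 65), (474, 373, 63), (470, 369, 57)] [106 105 107]
363 [(478, 373, 57), (474, 372, 57), (470, 368, 48)] [103 101 102]
364 [(478, 374, 56), (474, 373, 53), (470, 349, -1)] [ 99 100 100]
365 [(478, 372, 46), (473, 373, 49), (470, 353, 3)] [100  87  87]
366 [(478, 360, 11), (474, 357, 5), (469, 356, 5)] 
[... 724 characters left out ...]
 52]
168 [(473, 321, 205), (468, 323, 201)] [41 40 48]
170 [(473, 322, 192), (469, 322, 191)] [40 39 39]
172 [(474, 322, 178), (470, 323, 174)] [41 41 41]
174 [(479, 351, 87), (473, 342, 111)] [44 42 43]
176 [(480, 350, 77), (474, 347, 85)] [72 71 68]
178 [(481, 349, 64), (475, 347, 70)] [92 90 87]
180 [(481, 348, 53), (476, 347, 54)] [102  74  70]
182 [(484, 358, 8), (478, 357, 10)] [145  50  42]
184 [(484, 352, 10), (478, 350, 13)] [150  50  41]
186 [(484, 348, 6), (479, 347, 6)] [150  51  43]
188 [(484, 341, 7), (478, 340, 12)] [151  51  44]
190 [(484, 335, 10), (479, 336, 7)] [151  52  44]
192 [(484, 330, 8), (479, 330, 6)] [151  53  46]
194 [(484, 323, 13), (478, 323, 10)] [151  53  46]
```

View pics/c7.png

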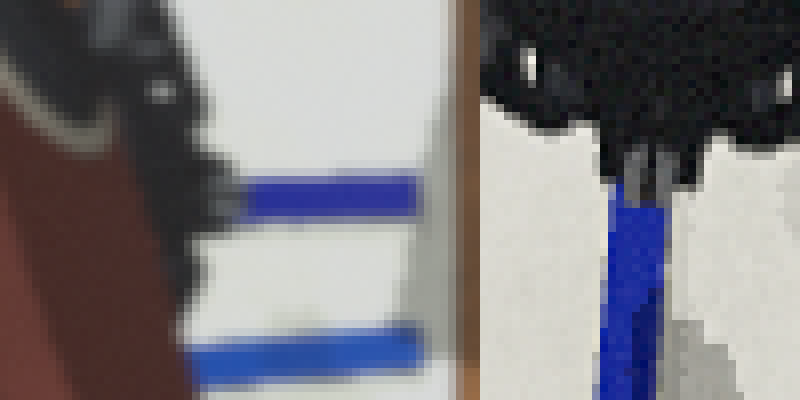

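Call:
play_rows([
  [[0,0,-0.015],0],
  [[0,0,-0.026],0],
  [[0,0,-0.03],0],
  [[0,0,-0.03],0],
])

```text
time: 5.38
tool_pos: [0.4767, 0.3601, -0.0286]
tool_rot: [-0.0, 0.695, 0.719, -0.001]
contact_force: [0.3, 0.5, -0.3]
gripper_width: -0.0
```

```bash
python3 - <<'E'
from h import *
S,E=grab_frame("side")
C=cloud("side",E)
for v in range(370,388,1): print(v,[tuple(np.round(C[v,u]*1000).astype(int).tolist()) if E[v,u]>0 else None for u in (330,332,334)], S[v,332])
E
```

```text
370 [(477, 374, 24), (473, 373, 22), (468, 364, 2)] [ 99 100  98]
371 [(477, 373, 18), (472, 372, 16), (468, 366, 3)] [108 101 100]
372 [(476, 373, 10), (472, 372, 9), (468, 368, 0)] [109  30  27]
373 [(476, 374, 8), (472, 375, 12), (468, 370, 1)] [111  35  21]
374 [(476, 377, 10), (472, 377, 11), (468, 373, 2)] [110  40  37]
375 [(476, 379, 11), (472, 377, 7), (467, 376, 6)] [115  53  47]
376 [(476, 381, 10), (471, 380, 9), (467, 377, 1)] [112  47  43]
377 [(475, 383, 9), (471, 382, 8), (467, 381, 6)] [126  60  56]
378 [(475, 385, 9), (471, 383, 5), (467, 382, 5)] [112  68  61]
379 [(475, 387, 9), (471, 387, 9), (466, 384, 4)] [113  66  63]
380 [(475, 389, 10), (470, 388, 8), (466, 386, 5)] [110  65  62]
381 [(474, 391, 8), (470, 391, 10), (466, 389, 5)] [110  76  71]
382 [(474, 395, 14), (470, 392, 7), (466, 389, 1)] [116  96  92]
383 [(474, 396, 9), (470, 394, 7), (466, 392, 2)] [117  96  95]
384 [(474, 398, 10), (470, 395, 3), (465, 394, 3)] [113 102 102]
385 [(474, 399, 7), (469, 397, 2), (465, 396, 2)] [124 124 123]
386 [(473, 401, 8), (469, 399, 4), (465, 397, 0)] [125 122 122]
387 [(473, 404, 9), (469, 403, 7), (465, 399, 0)] [120 120 121]
```

Call:
play_rows([
  [[0,0,-0.002],0],
  [[0,0,-0.003],0],
  [[0,0,-0.003],0],
])

```text
time: 5.8
tool_pos: [0.4775, 0.3606, -0.0304]
tool_rot: [0.0, 0.695, 0.719, 0.0]
contact_force: [-0.5, 0.5, 0.5]
gripper_width: -0.005
```

Call:
play_rows([
  [[0,0,-0.001],0],
  [[0,0,-0.001],0],
])

```text
time: 6.05
tool_pos: [0.4776, 0.3606, -0.0304]
tool_rot: [0.0, 0.695, 0.719, 0.0]
contact_force: [-2.5, -2.0, 6.3]
gripper_width: -0.005
```

Call:
play_rows([
  [[0,0,-0.001],0],
  [[0,0,-0.001],0],
])

```text
time: 6.3
tool_pos: [0.4776, 0.3606, -0.0305]
tool_rot: [0.0, 0.695, 0.719, -0.0]
contact_force: [-6.1, -3.9, 12.5]
gripper_width: 0.001
```

Call:
play_rows([
  [[0,0,-0.001],0],
  [[0,0,-0.001],0],
])

```text
time: 6.55
tool_pos: [0.4776, 0.3606, -0.0305]
tool_rot: [0.0, 0.695, 0.719, -0.001]
contact_force: [-8.2, -5.5, 18.2]
gripper_width: 0.0
```

Call:
play_rows([
  [[0,0,0.015],0],
  [[0,0,0.025],0],
  [[0,0,0.025],0],
  [[0,0,0.025],0],
  [[0,0,0.025],0],
], grip=-0.06)

```text
time: 7.18
tool_pos: [0.4767, 0.3601, -0.0095]
tool_rot: [-0.0, 0.695, 0.719, -0.001]
contact_force: [-0.3, -0.1, -0.1]
gripper_width: 0.469
```

Call:
play_rows([
  [[0,0,-0.015],0],
  [[0,0,-0.023],0],
  [[0,0,-0.025],0],
  [[0,0,-0.025],0],
])

```text
time: 7.68
tool_pos: [0.4771, 0.3603, -0.0341]
tool_rot: [-0.0, 0.695, 0.719, -0.0]
contact_force: [-0.3, 0.9, -0.6]
gripper_width: 0.474
```

Call:
play_rows([
  [[0,0,0],0],
  [[0,0,0],0],
  [[0,0,0],0],
  [[0,0,0],0],
  [[0,0,0],0],
], grip=-1)

```text
time: 8.3
tool_pos: [0.4778, 0.3607, -0.033]
tool_rot: [0.0, 0.695, 0.719, 0.001]
contact_force: [0.2, -0.6, 4.7]
gripper_width: 0.15
```

Call:
play_rows([
  [[0,0,0],0],
  [[0,0,0],0],
  [[0,0,0.02],0],
  [[0,0,0.04],0],
  [[0,0,0.04],0],
])

```text
time: 8.93
tool_pos: [0.4792, 0.3616, 0.0094]
tool_rot: [0.001, 0.695, 0.719, 0.003]
contact_force: [-0.9, 0.9, -0.8]
gripper_width: 0.147
```

```bash
python3 - <<'E'
from h import *
I,D=grab_frame("top");S,_=grab_frame("side")
cv2.imwrite("pics/c8.png",np.hstack([cv2.resize(I[170:280,130:250],(400,367)),cv2.resize(S[270:400,270:400],(400,400))[:367]]))
print(status.state()["gripper_width"])
E
```

```text
0.15010327100865808
```

View pics/c8.png

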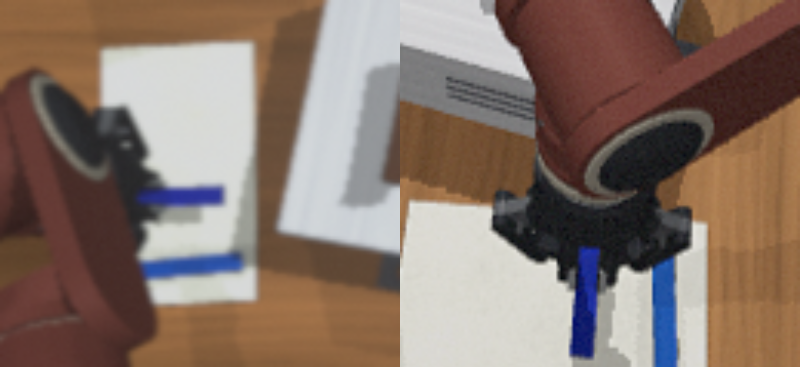

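Call:
play_rows([
  [[0,0,0.06],0],
  [[0,0,0.12],0],
  [[0,0,0.17],-0.04],
  [[0.015,-0.06,0.17],-0.108],
  [[0.03,-0.12,0.17],-0.108],
])

```text
time: 9.65
tool_pos: [0.5073, 0.2395, 0.1765]
tool_rot: [0.0, 0.733, 0.681, 0.0]
contact_force: [-0.1, -0.4, 0.1]
gripper_width: 0.152
```

Call:
play_rows([
  [[0.015,-0.06,0],0],
  [[0.03,-0.12,0],0],
  [[0.045,-0.18,0],0],
  [[0.06,-0.24,0],0],
  [[0.075,-0.3,0],0],
])

```text
time: 10.28
tool_pos: [0.5819, -0.0615, 0.1752]
tool_rot: [-0.001, 0.733, 0.68, -0.0]
contact_force: [0.5, -0.8, -1.2]
gripper_width: 0.146
```

Call:
play_rows([
  [[0.01,-0.04,0],0],
  [[0.016,-0.068,0],0],
  [[0.016,-0.068,0],0],
  [[0.016,-0.068,0],0],
])

```text
time: 10.78
tool_pos: [0.5977, -0.1269, 0.1753]
tool_rot: [-0.001, 0.733, 0.68, -0.0]
contact_force: [0.1, 1.0, 0.1]
gripper_width: 0.148
```

Call:
play_rows([
  [[0.002,0,-0.05],0],
  [[0.002,0,-0.1],0],
  [[0.002,0,-0.12],0],
  [[0.002,0,-0.125],0],
  [[0.002,0,-0.125],0],
])

```text
time: 11.4
tool_pos: [0.6015, -0.1277, 0.053]
tool_rot: [0.001, 0.733, 0.68, 0.001]
contact_force: [0.0, -0.7, 0.1]
gripper_width: 0.149
```

```bash
python3 - <<'E'
from h import *
I,D=grab_frame("top");S,E=grab_frame("side")
cv2.imwrite("pics/c9.png",np.hstack([cv2.resize(I[140:260,300:420],(400,400)),cv2.resize(S[130:250,250:390],(467,400))])[:, :800])
print(status.state()["tool_pos"])
blue=lambda h:(h[...,0]>108)&(h[...,0]<130)&(h[...,1]>150)
p,m=meas("side",S,E,(262,140,375,240),.05,.15,blue);print(rect(p[:,:2]),p.mean(0),len(p))
p,m=meas("top",I,D,(310,140,420,260),.05,.15,blue);print(rect(p[:,:2]),p.mean(0),len(p))
E
```

```text
[ 0.60200174 -0.12804371  0.05382884]
(array([ 601.1, -120.9]), array([16.5, 97.8]), 85.3) [ 0.60337795 -0.11122435  0.09663445] 113
(array([603.4, -93.1]), array([ 6.5, 15.7]), 93.0) [ 0.60373519 -0.09314676  0.09428606] 16
```

View pics/c9.png

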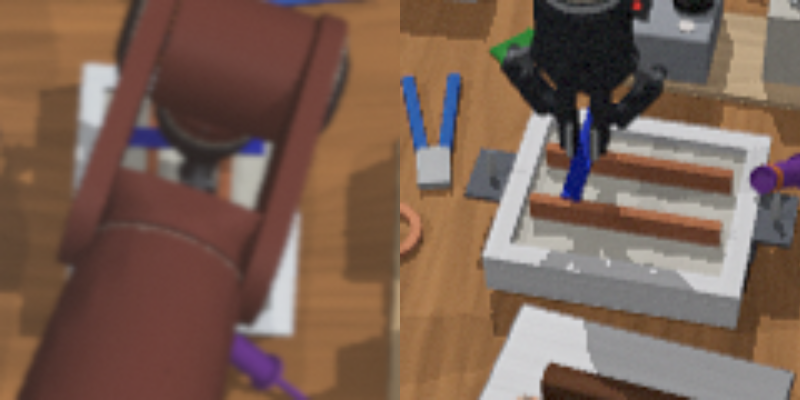

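Call:
play_rows([
  [[-0.001,0,-0.015],0],
  [[-0.001,0,-0.023],0],
  [[-0.001,0,-0.0255],0],
  [[-0.001,0,-0.0255],0],
])

```text
time: 12.0
tool_pos: [0.5991, -0.1276, 0.026]
tool_rot: [-0.0, 0.733, 0.68, -0.0]
contact_force: [-1.4, 0.1, 3.9]
gripper_width: 0.149
```

Call:
play_rows([
  [[0,0,-0.001],0],
  [[0,0,-0.001],0],
])

```text
time: 12.25
tool_pos: [0.5992, -0.1276, 0.0259]
tool_rot: [-0.0, 0.733, 0.68, -0.0]
contact_force: [-4.2, 0.7, 8.3]
gripper_width: 0.15
```

Contact on the bars. Release with a small opening, then rise.

Call:
play_rows([
  [[0,0,0.001],0],
  [[0,0,0.001],0],
  [[0,0,0.001],0],
  [[0,0,0.001],0],
], grip=-0.2)

```text
time: 12.75
tool_pos: [0.5991, -0.1275, 0.0254]
tool_rot: [-0.0, 0.733, 0.68, -0.0]
contact_force: [0.4, -0.3, 0.2]
gripper_width: 0.399
```

Call:
play_rows([
  [[0,0,0.03],0],
  [[0,0,0.08],0],
  [[-0.02,0.06,0.14],0],
  [[-0.04,0.12,0.17],0],
  [[-0.06,0.18,0.17],0],
], grip=-0.06)

```text
time: 13.38
tool_pos: [0.5493, 0.026, 0.194]
tool_rot: [0.002, 0.734, 0.68, 0.002]
contact_force: [0.3, 0.2, 0.0]
gripper_width: 0.465
```

```bash
python3 - <<'E'
from h import *
I,D=grab_frame("top");S,E=grab_frame("side")
cv2.imwrite("pics/c10.png",np.hstack([cv2.resize(I[140:280,280:420],(400,400)),cv2.resize(S[130:250,250:390],(467,400))])[:, :800])
print(status.state()["tool_pos"])
blue=lambda h:(h[...,0]>108)&(h[...,0]<130)&(h[...,1]>150)
for a in [("side",S,E,(262,140,375,240)),("top",I,D,(310,140,420,260))]:
    p,m=meas(*a,.05,.15,blue);print(rect(p[:,:2]),p.mean(0),len(p))
E
```

```text
[0.54796332 0.02952024 0.19323601]
(array([601.1, -99.4]), array([15.6, 57.3]), 87.8) [ 0.6012829  -0.0964709   0.06755792] 75
(array([ 599.1, -130.6]), array([ 11.6, 100. ]), 85.1) [ 0.5990842  -0.13077055  0.06750273] 146
```

View pics/c10.png

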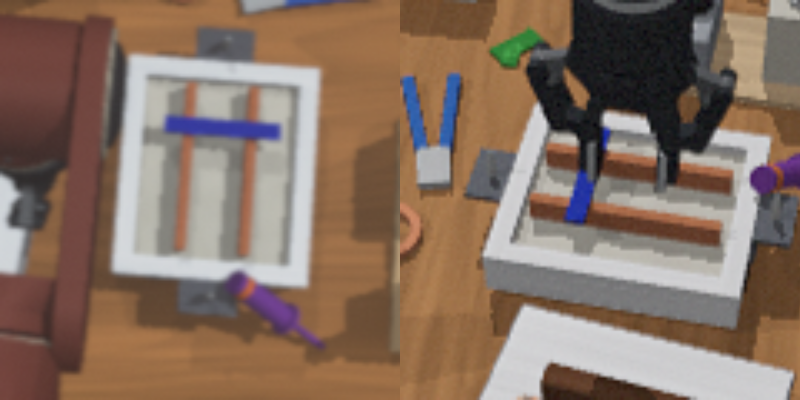

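Call:
play_rows([
  [[-0.022,0.058,0],0.05],
  [[-0.044,0.116,0],0.1],
  [[-0.066,0.174,0],0.162],
  [[-0.088,0.232,0],0.162],
  [[-0.108,0.285,0],0.162],
])

```text
time: 14.1
tool_pos: [0.4396, 0.3116, 0.1905]
tool_rot: [0.0, 0.676, 0.737, 0.0]
contact_force: [-0.1, -0.3, 0.9]
gripper_width: 0.472
```

Call:
play_rows([
  [[-0.008,0.02,-0.04],0],
  [[-0.008,0.02,-0.08],0],
  [[-0.008,0.02,-0.12],0],
  [[-0.008,0.02,-0.14],0],
  [[-0.008,0.02,-0.14],0],
])

```text
time: 14.72
tool_pos: [0.4315, 0.3293, 0.0491]
tool_rot: [-0.0, 0.676, 0.737, -0.002]
contact_force: [-0.1, -0.2, -0.0]
gripper_width: 0.465
```

```bash
python3 - <<'E'
from h import *
I,D=grab_frame("top");S,E=grab_frame("side")
cv2.imwrite("pics/c11.png",np.hstack([cv2.resize(I[140:280,280:420],(400,400)),cv2.resize(S[270:400,270:400],(400,400))])[:, :800])
print(status.state()["tool_pos"])
blue=lambda h:(h[...,0]>100)&(h[...,0]<130)&(h[...,1]>120)
for a in [("side",S,E,(262,300,400,400)),("top",I,D,(150,200,210,280))]:
    p,m=meas(*a,-.02,.03,blue);print(rect(p[:,:2]),p.mean(0),len(p))
C=cloud("top",D);h=cv2.cvtColor(I,cv2.COLOR_BGR2HSV)
m=(h[...,0]>125)&(h[...,0]<150)&(h[...,1]>100)&(D>0)&(np.indices(D.shape)[1]<410)&(np.indices(D.shape)[1]>330)
p=C[m];print(rect(p[:,:2]),p.mean(0),len(p));i=np.argsort(p[:,0]);print(np.round(p[i[::len(i)//10]]*1000))
E
```

```text
[0.43354714 0.33049381 0.05221638]
(array([423. , 357.1]), array([ 15.2, 110.4]), 95.4) [0.42274249 0.359333   0.00893982] 353
(array([425.2, 334.2]), array([12.5, 65.2]), 95.7) [0.42552426 0.33343754 0.00882716] 106
(array([ 427.8, -179.3]), array([ 51.3, 393.9]), 30.5) [ 0.42289368 -0.18131024  0.05048181] 193
[[ 253. -271.   20.]
 [ 405. -217.   19.]
 [ 416. -189.   41.]
 [ 421. -191.   47.]
 [ 427. -177.   53.]
 [ 430. -195.   41.]
 [ 435. -161.   60.]
 [ 437. -183.   52.]
 [ 445. -163.   67.]
 [ 450. -163.   66.]
 [ 608.  -97.   70.]]
```

View pics/c11.png

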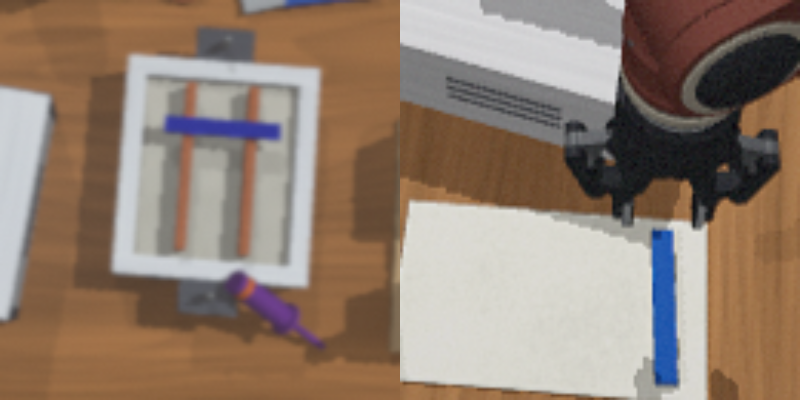

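Call:
play_rows([
  [[-0.0095,0.027,0],0.009],
  [[-0.0095,0.027,-0.03],0.009],
  [[-0.0095,0.027,-0.05],0.009],
  [[-0.0095,0.027,-0.06],0.009],
  [[-0.0095,0.027,-0.06],0.009],
])

```text
time: 15.45
tool_pos: [0.4227, 0.3567, -0.0096]
tool_rot: [-0.0, 0.673, 0.74, -0.001]
contact_force: [0.3, -0.1, 0.1]
gripper_width: 0.471
```

Call:
play_rows([
  [[0,0,-0.015],0],
  [[0,0,-0.022],0],
  [[0,0,-0.0245],0],
  [[0,0,-0.0245],0],
])

```text
time: 15.95
tool_pos: [0.4227, 0.3571, -0.0339]
tool_rot: [-0.0, 0.672, 0.74, -0.0]
contact_force: [-0.3, -0.6, -0.4]
gripper_width: 0.471
```

Call:
play_rows([
  [[0,0,0],0],
  [[0,0,0],0],
  [[0,0,0],0],
  [[0,0,0],0],
  [[0,0,0],0],
], grip=-1)

```text
time: 16.58
tool_pos: [0.4234, 0.3575, -0.0331]
tool_rot: [0.0, 0.672, 0.74, 0.001]
contact_force: [-1.1, -0.6, 5.7]
gripper_width: 0.147
```

Call:
play_rows([
  [[0,0,0],0],
  [[0,0,0.02],0],
  [[0,0,0.06],0],
  [[0,0,0.06],0],
])

```text
time: 17.08
tool_pos: [0.4255, 0.3589, 0.0308]
tool_rot: [0.001, 0.672, 0.74, 0.004]
contact_force: [-0.3, 0.6, -0.0]
gripper_width: 0.15
```

Call:
play_rows([
  [[0,0,0.06],0],
  [[0,0,0.12],-0.08],
  [[0,0,0.15],-0.171],
  [[0.0125,-0.06,0.15],-0.171],
  [[0.025,-0.12,0.15],-0.171],
])

```text
time: 17.7
tool_pos: [0.4475, 0.2361, 0.1763]
tool_rot: [0.0, 0.732, 0.681, 0.0]
contact_force: [1.6, 0.2, 0.4]
gripper_width: 0.148
```

Call:
play_rows([
  [[0.0125,-0.06,0],0],
  [[0.025,-0.12,0],0],
  [[0.0375,-0.18,0],0],
  [[0.05,-0.24,0],0],
  [[0.0625,-0.3,0],0],
])

```text
time: 18.32
tool_pos: [0.5098, -0.0647, 0.1757]
tool_rot: [-0.0, 0.733, 0.68, -0.0]
contact_force: [0.3, 0.0, 0.1]
gripper_width: 0.146
```

Call:
play_rows([
  [[0.0125,-0.058,0],0],
  [[0.0125,-0.058,-0.04],0],
  [[0.0125,-0.058,-0.08],0],
  [[0.0125,-0.058,-0.115],0],
  [[0.0125,-0.058,-0.115],0],
])

```text
time: 18.95
tool_pos: [0.5193, -0.1196, 0.0571]
tool_rot: [-0.004, 0.733, 0.68, -0.002]
contact_force: [-0.0, 0.6, 0.4]
gripper_width: 0.15
```

Call:
play_rows([
  [[0.003,0,-0.01],0],
  [[0.003,0,-0.02],0],
  [[0.003,0,-0.02],0],
])

```text
time: 19.32
tool_pos: [0.5257, -0.1207, 0.0411]
tool_rot: [-0.0, 0.733, 0.68, -0.0]
contact_force: [0.2, -0.4, -0.2]
gripper_width: 0.147
```

```bash
python3 - <<'E'
from h import *
I,D=grab_frame("top");S,E=grab_frame("side")
cv2.imwrite("pics/c12.png",np.hstack([cv2.resize(I[140:280,280:420],(400,400)),cv2.resize(S[130:250,250:390],(467,400))])[:, :800])
print(status.state()["tool_pos"])
E
```

```text
[ 0.52618157 -0.12092347  0.04176648]
```

View pics/c12.png

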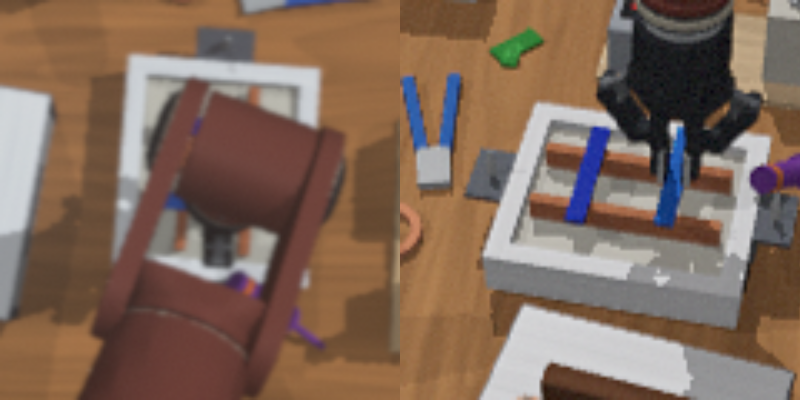

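Call:
play_rows([
  [[-0.001,-0.001,-0.008],0],
  [[-0.001,-0.001,-0.014],0],
  [[-0.001,-0.001,-0.0155],0],
  [[-0.001,-0.001,-0.0155],0],
])

```text
time: 19.92
tool_pos: [0.5248, -0.1219, 0.0259]
tool_rot: [-0.0, 0.733, 0.68, -0.0]
contact_force: [-1.5, -0.1, 2.8]
gripper_width: 0.152
```

Call:
play_rows([
  [[0,0,0],0],
  [[0,0,0],0],
  [[0,0,0],0],
  [[0,0,0],0],
], grip=-0.2)

```text
time: 20.42
tool_pos: [0.5248, -0.1218, 0.0257]
tool_rot: [-0.0, 0.733, 0.68, -0.0]
contact_force: [0.4, 0.4, 0.3]
gripper_width: 0.396
```

Call:
play_rows([
  [[0,0,0.03],0],
  [[0,0,0.08],0],
  [[0,0.06,0.13],0],
  [[0,0.12,0.16],0],
  [[0,0.18,0.16],0],
])

```text
time: 21.05
tool_pos: [0.5264, 0.0439, 0.1874]
tool_rot: [0.002, 0.734, 0.68, 0.002]
contact_force: [1.0, 0.1, -0.3]
gripper_width: 0.4
```

Call:
play_rows([
  [[0,0.05,0],0],
  [[0,0.05,0],0],
  [[0,0.05,0],0],
  [[0,0.05,0],0],
])

```text
time: 21.55
tool_pos: [0.5249, 0.0916, 0.1836]
tool_rot: [-0.0, 0.734, 0.679, -0.0]
contact_force: [-0.3, 0.3, -0.2]
gripper_width: 0.397
```

```bash
python3 - <<'E'
from h import *
I,D=grab_frame("top");S,E=grab_frame("side")
np.save("topD.npy",D);np.save("topI.npy",I);np.save("sideD.npy",E);np.save("sideI.npy",S)
cv2.imwrite("pics/c13.png",np.hstack([cv2.resize(I[140:280,280:420],(400,400)),cv2.resize(S[130:250,250:390],(467,400))])[:, :800])
cv2.imwrite("pics/t13.png",I);cv2.imwrite("pics/s13.png",S)
blue=lambda h:(h[...,0]>100)&(h[...,0]<125)&(h[...,1]>150)
for a in [("side",S,E,(320,140,375,240)),("top",I,D,(310,195,390,250)),("side",S,E,(262,140,318,240)),("top",I,D,(310,140,390,195))]:
    p,m=meas(*a,.05,.15,blue);print(rect(p[:,:2]),p.mean(0),len(p))
E
```

```text
(array([528.8, -86.5]), array([13.5, 40.4]), 96.5) [ 0.5287086  -0.08173716  0.06742965] 46
(array([ 524.7, -123.8]), array([ 12. , 101.6]), 85.4) [ 0.52469189 -0.12458307  0.06755228] 168
(array([602.7, -78.1]), array([10.8, 16.9]), 98.6) [ 0.60358856 -0.07847657  0.06718664] 17
(array([ 599.3, -130.8]), array([ 10.6, 100.2]), 85.9) [ 0.5991946  -0.13132748  0.0674686 ] 142
```

View pics/t13.png

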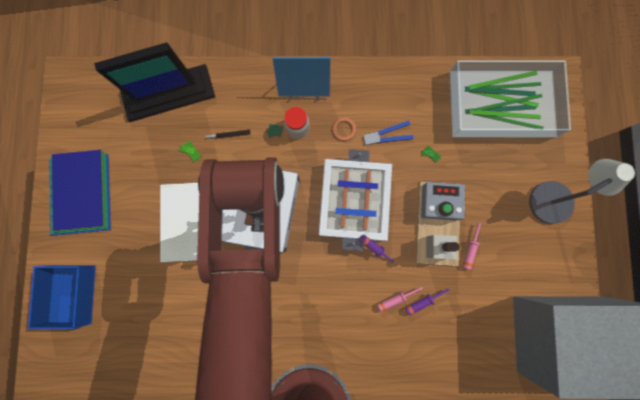

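View pics/s13.png

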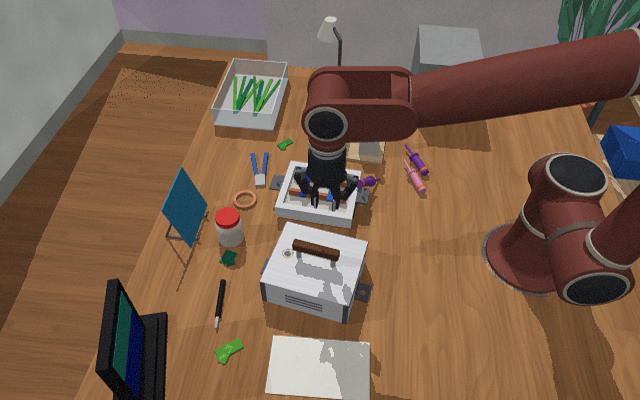

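```bash
python3 - <<'E'
from h import *
I=np.load("topI.npy");D=np.load("topD.npy")
C=cloud("top",D);h=cv2.cvtColor(I,cv2.COLOR_BGR2HSV)
U=np.indices(D.shape)
m=(h[...,0]>125)&(h[...,0]<160)&(h[...,1]>60)&(D>0)&(U[1]<400)&(U[1]>355)&(U[0]>230)&(U[0]<268)
p=C[m];d=np.array([42,-55.])/np.hypot(42,55)
mean,ev=cv2.PCACompute(p[:,:2].astype(np.float32),None);print(mean,ev[0],np.degrees(np.arctan2(ev[0][1],ev[0][0])))
t=(p[:,:2]-mean)@ev[0];s=(p[:,:2]-mean)@ev[1]
for lo in np.arange(-.08,.09,.01):
    k=(t>=lo)&(t<lo+.01)
    if k.sum(): print(round(lo,3),k.sum(),np.round(p[k].mean(0)*1000),"zmax",round(p[k,2].max()*1000),"w",np.round(np.ptp(s[k])*1000), "s",np.round((s[k].max()+s[k].min())*500))
cv2.imwrite("pics/c14.png",cv2.resize(I[215:275,330:410],(800,600),interpolation=cv2.INTER_CUBIC))
S=np.load("sideI.npy")
cv2.imwrite("pics/c15.png",cv2.resize(S[155:215,320:400],(800,600),interpolation=cv2.INTER_CUBIC))
E
```

```text
[[ 0.43094483 -0.1764617 ]] [0.5478434 0.8365809] 56.78081
-0.07 3 [ 396. -229.    7.] zmax 8 w 2.0 s -0.0
-0.06 9 [ 401. -222.   12.] zmax 17 w 5.0 s 0.0
-0.05 7 [ 406. -214.   18.] zmax 22 w 5.0 s -0.0
-0.04 8 [ 412. -206.   24.] zmax 27 w 6.0 s 0.0
-0.03 27 [ 418. -196.   42.] zmax 46 w 26.0 s -1.0
-0.02 34 [ 422. -189.   43.] zmax 50 w 27.0 s 0.0
-0.01 30 [ 429. -181.   50.] zmax 59 w 21.0 s 1.0
-0.0 31 [ 434. -173.   55.] zmax 64 w 22.0 s 1.0
0.01 31 [ 440. -164.   62.] zmax 70 w 22.0 s 1.0
0.02 10 [ 443. -158.   66.] zmax 71 w 17.0 s 0.0
0.03 17 [ 451. -145.   75.] zmax 79 w 19.0 s 0.0
0.04 25 [ 454. -139.   67.] zmax 77 w 18.0 s -1.0
```

View pics/c14.png

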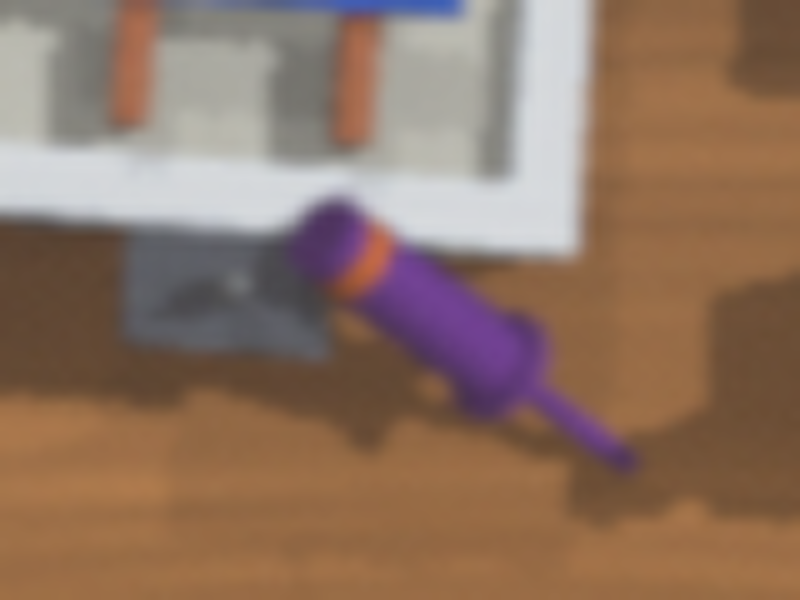

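View pics/c15.png

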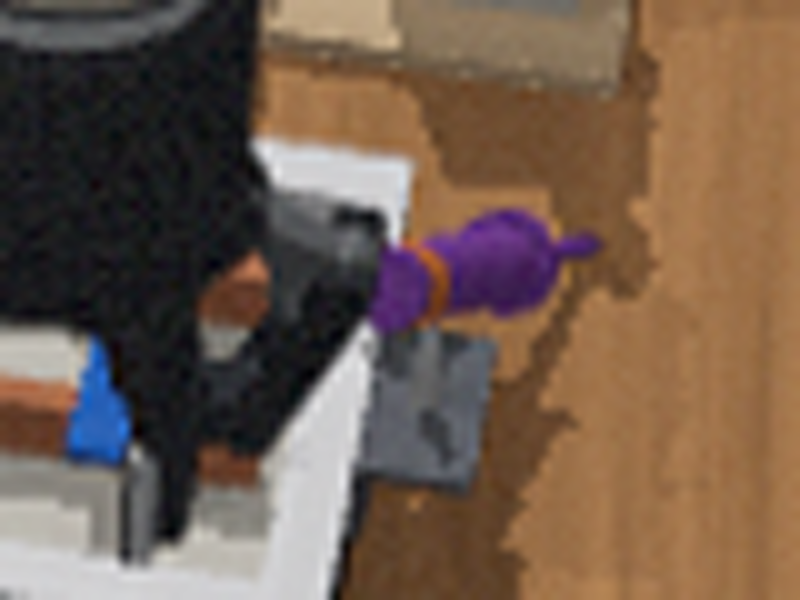

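Call:
play_rows([
  [[-0.02,-0.06,0],-0.15],
  [[-0.04,-0.12,0],-0.3],
  [[-0.06,-0.18,0],-0.45],
  [[-0.078,-0.241,-0.03],-0.502],
  [[-0.078,-0.241,-0.08],-0.502],
], grip=-0.06)

```text
time: 22.28
tool_pos: [0.4481, -0.1532, 0.1063]
tool_rot: [0.004, 0.881, 0.474, 0.002]
contact_force: [0.9, -0.5, -0.8]
gripper_width: 0.466
```

Call:
play_rows([
  [[0,0,-0.03],0],
  [[0,0,-0.03],0],
  [[0,0,-0.03],0],
])

```text
time: 22.65
tool_pos: [0.4477, -0.1489, 0.0754]
tool_rot: [0.001, 0.879, 0.477, 0.001]
contact_force: [0.6, 0.7, 0.2]
gripper_width: 0.471
```

```bash
python3 - <<'E'
from h import *
I,D=grab_frame("top");S,E=grab_frame("side")
print(status.state()["tool_pos"],status.state()["tool_rot"])
cv2.imwrite("pics/c16.png",np.hstack([cv2.resize(I[215:275,330:410],(400,300)),cv2.resize(S[135:215,300:400],(400,320))[:300]]))
E
```

```text
[ 0.44840392 -0.14890613  0.07619902] [0.00164462 0.87902038 0.47678005 0.00111996]
```

View pics/c16.png

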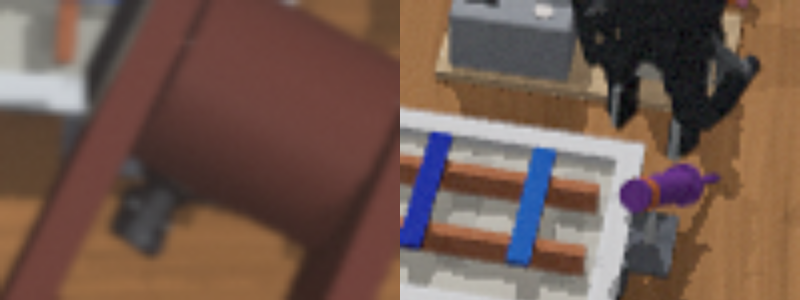

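Strips are both on the bars. Descend onto the purple handle.

Call:
play_rows([
  [[0,0,-0.03],0],
  [[0,0,-0.05],0],
  [[0,0,-0.06],0],
  [[0,0,-0.061],0],
  [[0,0,-0.061],0],
])

```text
time: 23.38
tool_pos: [0.4478, -0.1486, 0.0141]
tool_rot: [0.001, 0.879, 0.477, 0.001]
contact_force: [-0.5, 0.2, -0.2]
gripper_width: 0.471
```

```bash
python3 - <<'E'
from h import *
S,E=grab_frame("side")
print(status.state()["tool_pos"],status.state()["contact_force"])
cv2.imwrite("pics/c17.png",cv2.resize(S[135:215,300:400],(800,640))[:600])
E
```

```text
[ 0.44781832 -0.14862533  0.01410368] [-0.28706904 -0.07145611  0.15557312]
```

View pics/c17.png

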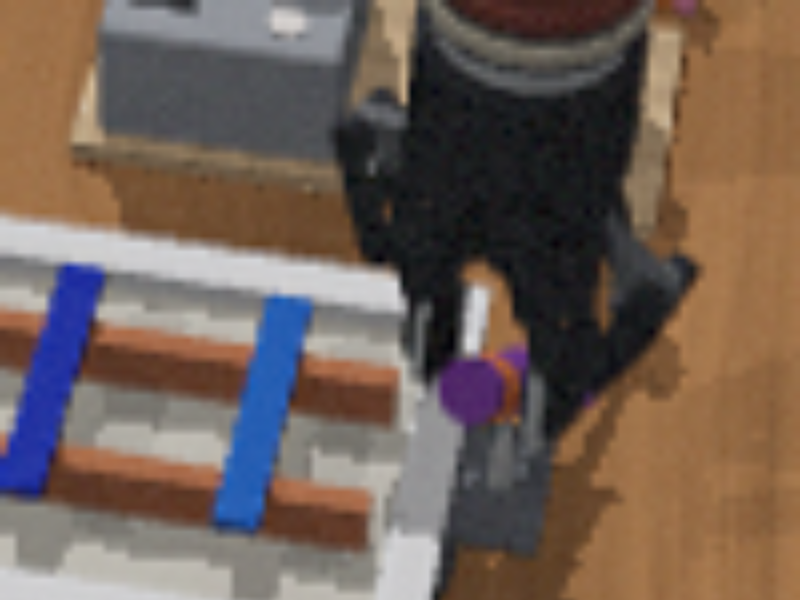

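Call:
play_rows([
  [[0,0,0],0],
  [[0,0,0],0],
  [[0,0,0],0],
  [[0,0,0],0],
  [[0,0,0],0],
], grip=-1)

```text
time: 24.05
tool_pos: [0.4476, -0.1486, 0.0135]
tool_rot: [0.001, 0.879, 0.477, 0.0]
contact_force: [2.5, -1.3, 3.6]
gripper_width: 0.257
```

Call:
play_rows([
  [[0,0,0],0],
  [[0,0,0.03],0],
  [[0,0,0.07],0],
  [[0,0,0.07],0],
])

```text
time: 24.55
tool_pos: [0.448, -0.1486, 0.0851]
tool_rot: [0.001, 0.879, 0.477, 0.001]
contact_force: [0.1, -0.1, -1.4]
gripper_width: 0.257
```

```bash
python3 - <<'E'
from h import *
S,E=grab_frame("side")
print(status.state()["tool_pos"],status.state()["contact_force"])
cv2.imwrite("pics/c18.png",cv2.resize(S[105:215,300:420],(800,733))[:600])
E
```

```text
[ 0.44663172 -0.14797279  0.08296656] [ 0.70460467 -0.43993495 -1.13195338]
```

View pics/c18.png

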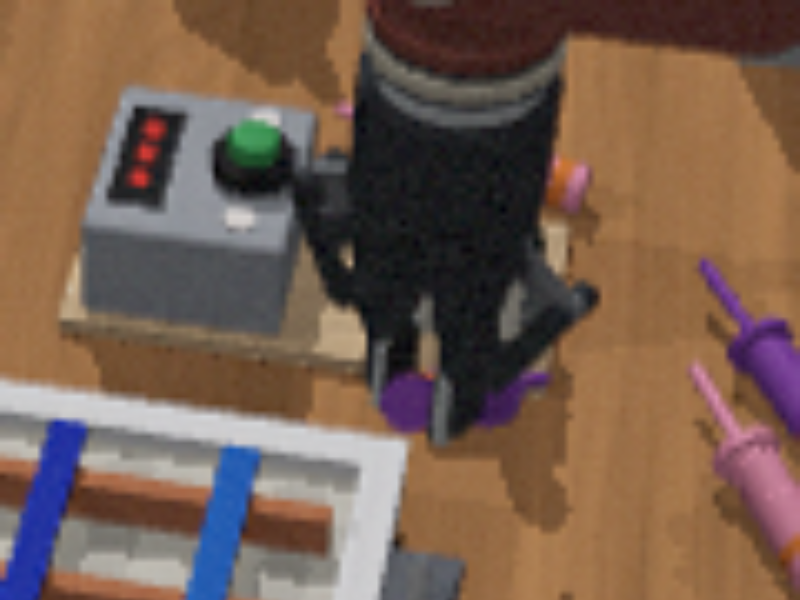

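Call:
play_rows([
  [[-0.03,0.02,0],0],
  [[-0.06,0.045,0],0],
  [[-0.087,0.068,0],0],
  [[-0.087,0.068,-0.03],0],
  [[-0.087,0.068,-0.07],0],
])

```text
time: 25.22
tool_pos: [0.3589, -0.0794, 0.011]
tool_rot: [-0.0, 0.879, 0.477, 0.0]
contact_force: [3.2, 3.4, 4.2]
gripper_width: 0.253
```

Call:
play_rows([
  [[0,0,-0.008],0],
  [[0,0,-0.016],0],
  [[0,0,-0.02],0],
  [[0,0,-0.02],0],
])

```text
time: 25.72
tool_pos: [0.3607, -0.0807, -0.0062]
tool_rot: [0.001, 0.879, 0.477, 0.0]
contact_force: [0.9, 0.5, 3.7]
gripper_width: 0.261
```

Open gently and rise; then look at the hood.

Call:
play_rows([
  [[0,0,0],0],
  [[0,0,0],0],
  [[0,0,0],0],
  [[0,0,0.03],0],
  [[0,0,0.08],0],
], grip=0.1)

```text
time: 26.35
tool_pos: [0.3578, -0.0793, 0.0716]
tool_rot: [-0.002, 0.879, 0.477, -0.002]
contact_force: [1.3, -0.1, 0.7]
gripper_width: 0.55
```

Call:
play_rows([
  [[0,0.05,0.06],0],
  [[0,0.1,0.1],0],
  [[0.0,0.16,0.12],0],
  [[0.0,0.16,0.12],0.1],
])

```text
time: 26.85
tool_pos: [0.3604, 0.0824, 0.1953]
tool_rot: [0.001, 0.852, 0.523, 0.002]
contact_force: [0.1, -0.7, -0.5]
gripper_width: 0.547
```

```bash
python3 - <<'E'
from h import *
I,D=grab_frame("top");S,E=grab_frame("side")
print(status.state()["tool_pos"],status.state()["tool_rot"])
cv2.imwrite("pics/t19.png",I);cv2.imwrite("pics/s19.png",S)
def rep(n,p):print(n,len(p),rect(p[:,:2]),"mean",np.round(p.mean(0)*1000,1))
for n,lo,hi in(("roof",.078,.093),("handle",.12,.16)):
    p,m=meas("top",I,D,(205,150,305,265),lo,hi);rep(n+" top",p)
    p,m=meas("side",S,E,(250,215,380,330),lo,hi);rep(n+" side",p)
E
```

```text
[0.36015489 0.08126217 0.1939837 ] [4.71715394e-04 8.53129865e-01 5.21697525e-01 9.50226605e-04]
roof top 5169 (array([539.6, 138.9]), array([187. , 213.7]), 169.8) mean [537.1 138.2  84.4]
roof side 5364 (array([538.6, 142.8]), array([189.6, 214. ]), 169.9) mean [536.5 153.8  84.6]
handle top 396 (array([539.1, 138.5]), array([ 20.7, 109.9]), 170.6) mean [538.5 137.5 137.7]
handle side 550 (array([537.9, 142.8]), array([ 23.1, 110. ]), 170.1) mean [537.3 146.9 135.4]
```

View pics/t19.png

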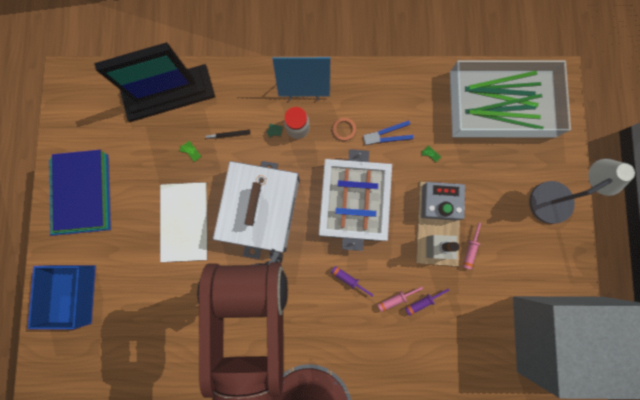

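View pics/s19.png

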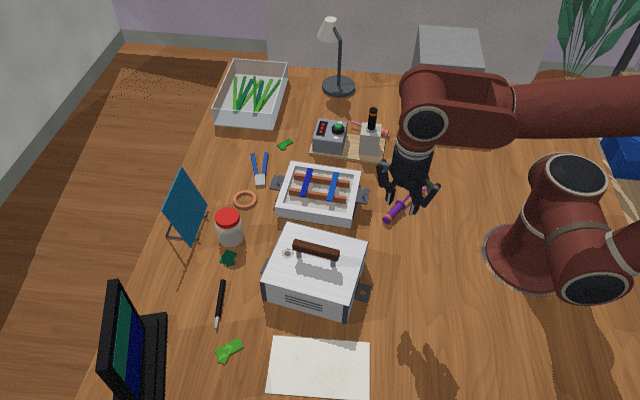

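Call:
play_rows([
  [[0.035,0.012,0],-0.18],
  [[0.07,0.024,0],-0.36],
  [[0.11,0.036,0],-0.54],
  [[0.15,0.048,0],-0.72],
  [[0.1785,0.0595,0],-0.9],
], grip=0.4)

```text
time: 27.58
tool_pos: [0.5394, 0.138, 0.1912]
tool_rot: [0.0, 0.996, 0.092, -0.001]
contact_force: [-0.4, -0.5, -0.0]
gripper_width: 0.702
```

Call:
play_rows([
  [[0,0,-0.01],-0.18],
  [[0,0,-0.02],-0.36],
  [[0,0,-0.04],-0.372],
  [[0,0,-0.04],-0.372],
  [[0,0,-0.04],-0.372],
])

```text
time: 28.2
tool_pos: [0.5382, 0.1389, 0.1527]
tool_rot: [0.0, 0.996, -0.089, -0.0]
contact_force: [0.1, -0.0, 0.4]
gripper_width: 0.696
```

```bash
python3 - <<'E'
from h import *
I,D=grab_frame("top");S,E=grab_frame("side")
s=status.state();print(s["tool_pos"],s["tool_rot"],s["joint_pos"])
cv2.imwrite("pics/c20.png",np.hstack([cv2.resize(I[130:270,190:330],(400,400)),cv2.resize(S[190:330,250:390],(400,400))]))
E
```

```text
[0.53876426 0.13920048 0.1535962 ] [-1.09349894e-04  9.96052231e-01 -8.87668129e-02  6.28074530e-04] [ 1.19124732e-01 -8.50712502e-02  1.81351055e+00 -4.60037466e-05
  1.41187912e+00  1.86769595e+00]
```

View pics/c20.png

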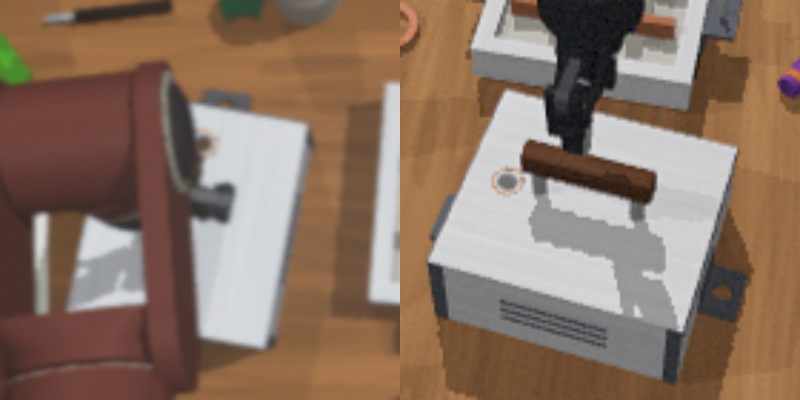

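Call:
play_rows([
  [[0,0.0015,-0.04],0],
  [[0,0.0015,-0.07],0],
  [[0,0.0015,-0.084],0],
  [[0,0.0015,-0.084],0],
])

```text
time: 28.8
tool_pos: [0.538, 0.1408, 0.0685]
tool_rot: [0.0, 0.996, -0.089, -0.001]
contact_force: [-0.3, 0.2, 0.1]
gripper_width: 0.696
```

Call:
play_rows([
  [[0,0,0],0],
  [[0,0,0],0],
  [[0,0,0],0],
  [[0,0,0],0],
  [[0,0,0],0],
], grip=-1)

```text
time: 29.42
tool_pos: [0.5395, 0.1407, 0.0706]
tool_rot: [0.0, 0.996, -0.089, 0.001]
contact_force: [-1.8, -1.4, 5.8]
gripper_width: 0.224
```

Call:
play_rows([
  [[0,0,0],0],
  [[0,0,0],0],
  [[0,0,0.01],0],
  [[0,0,0.03],0],
  [[0,0,0.03],0],
])

```text
time: 30.05
tool_pos: [0.5397, 0.1411, 0.1008]
tool_rot: [-0.001, 0.996, -0.089, 0.002]
contact_force: [1.0, 0.0, -8.6]
gripper_width: 0.222
```

```bash
python3 - <<'E'
from h import *
I,D=grab_frame("top");S,E=grab_frame("side")
s=status.state();print(s["tool_pos"],s["tool_rot"],s["contact_force"],s["ft_torque"])
cv2.imwrite("pics/c21.png",np.hstack([cv2.resize(I[130:270,190:330],(400,400)),cv2.resize(S[190:330,250:390],(400,400))]))
E
```

```text
[0.538267   0.14085303 0.09889884] [-6.41690230e-05  9.96031977e-01 -8.89960295e-02  4.95463103e-05] [ 0.43867181 -0.15803109 -9.01176245] [-0.04197803 -0.00460725 -0.02421546]
```

View pics/c21.png

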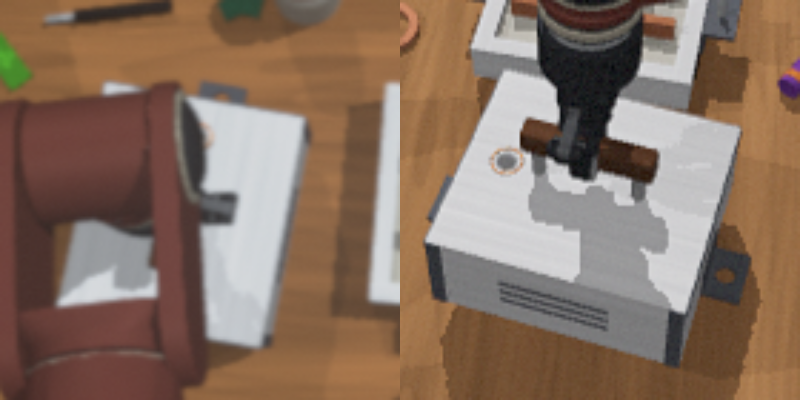

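Call:
play_rows([
  [[0,0,0.03],0],
  [[0,0,0.06],0.03],
  [[0,-0.02,0.085],0.06],
  [[0.004,-0.05,0.085],0.0995],
  [[0.008,-0.09,0.085],0.0995],
])

```text
time: 30.78
tool_pos: [0.5459, 0.0505, 0.1833]
tool_rot: [-0.0, 0.999, -0.038, -0.0]
contact_force: [0.5, -0.3, -10.1]
gripper_width: 0.222
```

Call:
play_rows([
  [[0.004,-0.045,0],0],
  [[0.008,-0.09,0],0],
  [[0.012,-0.13,0],0],
  [[0.0145,-0.16,0],0],
  [[0.0157,-0.1765,0],0],
])

```text
time: 31.4
tool_pos: [0.5614, -0.1268, 0.1827]
tool_rot: [-0.0, 0.999, -0.04, -0.001]
contact_force: [0.3, -0.2, -8.4]
gripper_width: 0.229
```

Call:
play_rows([
  [[0,0,0],0],
  [[0,0,0],0],
  [[0,0,0],0],
])

```text
time: 31.78
tool_pos: [0.562, -0.1246, 0.1837]
tool_rot: [-0.0, 0.999, -0.039, -0.0]
contact_force: [0.8, -0.1, -7.5]
gripper_width: 0.221
```

```bash
python3 - <<'E'
from h import *
I,D=grab_frame("top");S,E=grab_frame("side")
s=status.state();print(s["tool_pos"],s["tool_rot"],s["contact_force"])
cv2.imwrite("pics/c22.png",np.hstack([cv2.resize(I[120:270,290:430],(373,400)),cv2.resize(S[110:250,240:390],(427,400))]))
def rep(n,p):print(n,len(p),rect(p[:,:2]),"mean",np.round(p.mean(0)*1000,1))
p,m=meas("side",S,E,(240,100,400,250),.17,.21);rep("roof",p)
E
```

```text
[ 0.5620532  -0.1248257   0.18386247] [-9.80572236e-05  9.99249336e-01 -3.87395682e-02  3.82106331e-06] [ 1.07123539 -0.30483924 -9.1648296 ]
roof 4068 (array([ 561.3, -121.8]), array([192.9, 213.8]), 175.5) mean [559.6 -94.7 195.3]
```

View pics/c22.png

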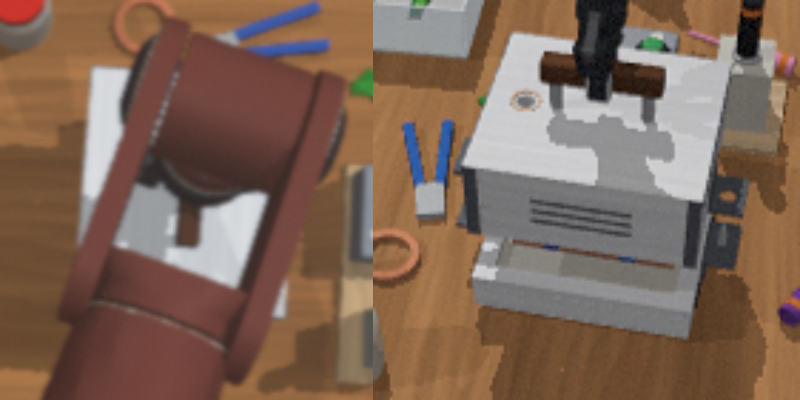

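Call:
play_rows([
  [[0.0005,-0.0012,-0.015],0],
  [[0.0005,-0.0012,-0.028],0],
  [[0.0005,-0.0012,-0.034],0],
  [[0.0005,-0.0012,-0.034],0],
])

```text
time: 32.38
tool_pos: [0.5618, -0.1267, 0.1485]
tool_rot: [-0.0, 0.999, -0.039, -0.001]
contact_force: [-0.2, 0.1, -8.0]
gripper_width: 0.226
```

```bash
python3 - <<'E'
from h import *
I,D=grab_frame("top");S,E=grab_frame("side")
s=status.state();print(s["tool_pos"],s["tool_rot"],s["contact_force"])
cv2.imwrite("pics/c23.png",np.hstack([cv2.resize(S[155:225,330:400],(400,400),interpolation=2),cv2.resize(S[150:220,250:320],(400,400),interpolation=2)]))
for k in(1,-1):
  c=np.array([.5625,-.1260]);a=np.radians(-4.3);p=c+k*.121*np.array([np.cos(a),np.sin(a)])
  print(w2p("side",(*p,.076)),w2p("side",(*p,.086)),w2p("top",(*p,.076)))
E
```

```text
[ 0.56275307 -0.1269883   0.15008485] [ 7.15444986e-05  9.99225225e-01 -3.93559303e-02  2.34391149e-04] [-0.69795088 -0.39656896 -7.76216104]
(np.float64(276.35660958281215), np.float64(174.38984339610755)) (np.float64(276.1616938794736), np.float64(171.8466972371334)) (np.float64(359.1179810183704), np.float64(153.0773311010942))
(np.float64(362.52945436699997), np.float64(187.57451521435425)) (np.float64(362.8308153353551), np.float64(185.04827385912017)) (np.float64(352.9777585529085), np.float64(243.06532271167652))
```

View pics/c23.png

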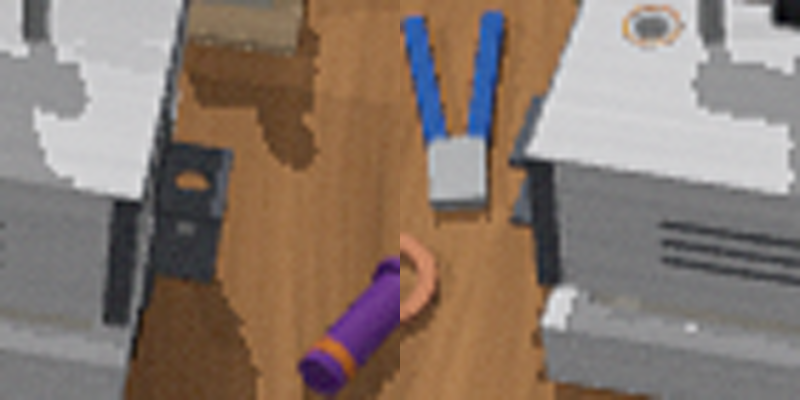

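Call:
play_rows([
  [[0,0.0003,-0.005],0],
  [[0,0.0003,-0.01],0],
  [[0,0.0003,-0.012],0],
  [[0,0.0003,-0.012],0],
])

```text
time: 32.98
tool_pos: [0.5623, -0.1265, 0.1375]
tool_rot: [-0.0, 0.999, -0.039, -0.0]
contact_force: [-0.2, -0.2, -8.3]
gripper_width: 0.22
```

Call:
play_rows([
  [[0,0,-0.004],0],
  [[0,0,-0.008],0],
  [[0,0,-0.008],0],
])

```text
time: 33.35
tool_pos: [0.562, -0.1264, 0.1291]
tool_rot: [-0.0, 0.999, -0.039, -0.001]
contact_force: [-0.5, -0.1, -8.0]
gripper_width: 0.219
```

Sliding over the pins with no resistance. Down the last 9 mm.

Call:
play_rows([
  [[0,0,-0.004],0],
  [[0,0,-0.007],0],
  [[0,0,-0.007],0],
])

```text
time: 33.72
tool_pos: [0.5622, -0.1265, 0.1223]
tool_rot: [-0.0, 0.999, -0.039, -0.0]
contact_force: [0.1, 0.5, -9.0]
gripper_width: 0.224
```

Call:
play_rows([
  [[0,0,-0.0015],0],
  [[0,0,-0.0025],0],
  [[0,0,-0.0025],0],
])

```text
time: 34.1
tool_pos: [0.5627, -0.1266, 0.1207]
tool_rot: [0.0, 0.999, -0.039, 0.0]
contact_force: [-1.1, -0.4, -7.2]
gripper_width: 0.225
```

Call:
play_rows([
  [[0,0,-0.001],0],
  [[0,0,-0.002],0],
  [[0,0,-0.002],0],
])

```text
time: 34.48
tool_pos: [0.563, -0.1267, 0.1206]
tool_rot: [0.0, 0.999, -0.039, 0.001]
contact_force: [-5.4, 1.7, 2.3]
gripper_width: 0.225
```

Call:
play_rows([
  [[0,0,0.001],0],
  [[0,0,0.001],0],
  [[0,0,0.001],0],
  [[0,0,0.001],0],
  [[0,0,0.001],0],
], grip=0.4)

```text
time: 35.1
tool_pos: [0.5626, -0.1266, 0.1193]
tool_rot: [0.0, 0.999, -0.039, 0.0]
contact_force: [0.5, 1.1, -1.0]
gripper_width: 0.698
```

Call:
play_rows([
  [[0,0,0.03],0],
  [[0,0,0.06],0],
  [[0,0.05,0.09],0],
  [[0,0.11,0.1],0],
  [[0,0.17,0.1],0],
])

```text
time: 35.72
tool_pos: [0.5633, 0.0448, 0.2212]
tool_rot: [-0.0, 0.999, -0.04, 0.002]
contact_force: [0.7, -0.9, 0.2]
gripper_width: 0.699
```

Call:
play_rows([
  [[0,0.06,0],0],
  [[0,0.11,0],0],
  [[0,0.11,0],0],
])

```text
time: 36.1
tool_pos: [0.562, 0.1564, 0.2192]
tool_rot: [-0.0, 0.999, -0.037, -0.0]
contact_force: [-0.5, -0.4, 0.4]
gripper_width: 0.701
```

```bash
python3 - <<'E'
from h import *
I,D=grab_frame("top");S,E=grab_frame("side")
np.save("topD.npy",D);np.save("topI.npy",I);np.save("sideD.npy",E);np.save("sideI.npy",S)
cv2.imwrite("pics/t24.png",I);cv2.imwrite("pics/c24.png",cv2.resize(S[80:240,220:430],(788,600)))
def rep(n,p):print(n,len(p),rect(p[:,:2]),"mean",np.round(p.mean(0)*1000,1))
for n,lo,hi in(("roof",.126,.144),("handle",.168,.20)):
    p,m=meas("top",I,D,(300,140,405,260),lo,hi);rep(n+" top",p)
    p,m=meas("side",S,E,(240,110,390,250),lo,hi);rep(n+" side",p)
E
```

```text
roof top 5709 (array([ 563. , -128.2]), array([186.7, 213.6]), 175.6) mean [ 560.4 -128.   134.4]
roof side 1661 (array([ 509.4, -119.6]), array([107.9, 190.3]), 85.8) mean [ 501.4 -102.2  134.1]
handle top 403 (array([ 562.3, -128. ]), array([ 20.1, 109.1]), 175.6) mean [ 561.7 -127.3  188.5]
handle side 185 (array([ 529.7, -119.8]), array([23.1, 45.9]), 179.1) mean [ 529.  -116.7  183.9]
```

View pics/t24.png

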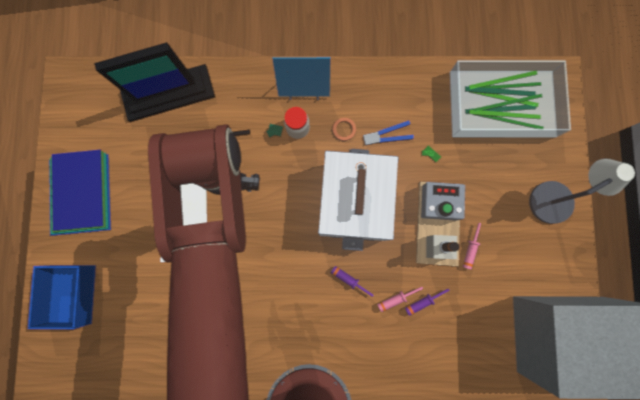

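View pics/c24.png

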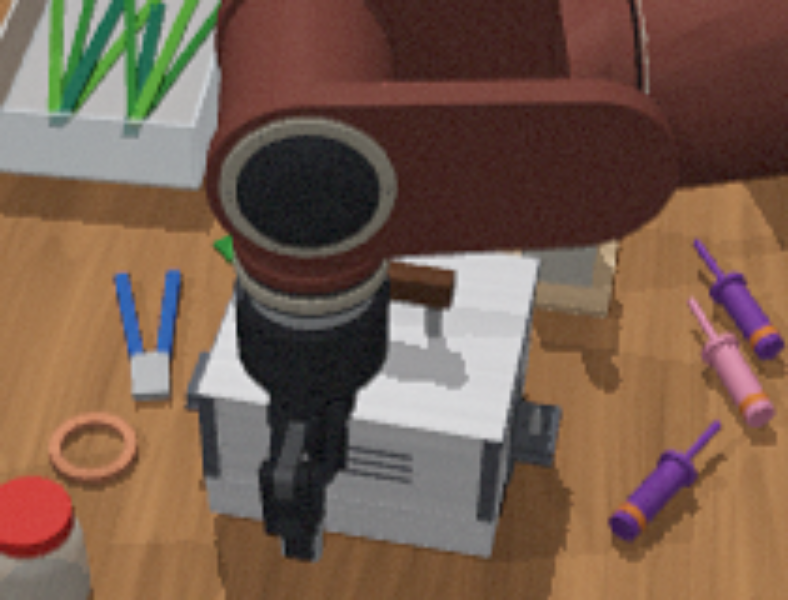

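```bash
python3 - <<'E'
from h import *
I=np.load("topI.npy");D=np.load("topD.npy");C=cloud("top",D)
cv2.imwrite("pics/c25.png",np.hstack([cv2.resize(I[150:190,340:380],(400,400),interpolation=2),cv2.resize(I[225:265,425:485],(390,260),interpolation=2)[:, :400] if 0 else cv2.resize(I[230:265,430:470],(400,400),interpolation=2)]))
for n,b,lo,hi in(("probe top",(430,225,475,265),.155,.19),("probe any",(430,225,475,265),.1,.19),("brick",(425,225,475,265),.083,.094)):
    p,m=meas("top",I,D,b,lo,hi);print(n,rect(p[:,:2]),len(p),p[:,2].mean())
h=cv2.cvtColor(I,cv2.COLOR_BGR2HSV)
sub=h[158:178,350:372];print(sub[...,1]);print(sub[...,2])
E
```

```text
probe top (array([ 432.5, -353.8]), array([21.5, 23.7]), 89.7) 88 0.1626915665952882
probe any (array([ 433.5, -353.1]), array([22.6, 24.2]), 116.7) 151 0.14760605207797087
brick (array([ 433. , -354.8]), array([59.9, 62.4]), 87.3) 404 0.08860717644932638
[[ 6  7  7  6  7  7  7  6  7  6  7  7  7  7  6  7  7  6  6  7  7  7]
 [ 8  6  6  6  7  7  6  6  7  7  7  7  7  6  7  6  7  6  7  7  8  8]
 [ 6  6  7  7  7  7  7  7  7  7  6  6  5  6  6  7  7  6  7  7  7  7]
 [ 7  7  7  7  7  6  6  6  1  6  8  7  4  2  5  7  7  8  7  8  8  8]
 [ 7  7  7  7  7  6  2  5 20 39 47 45 41 19  1  5  7  7  7  7  8  7]
 [ 7  7  7  7  7  2 15 35 27 15 14 13 22 34 27  4  6  7  7  7  7  8]
 [ 7  7  7  7  5  7 30 30  8  3  5  5  3 17 32 24  1  7  7  7  7  8]
 [ 8  8  7  7  4 17 30 11  3  4  2  5  6  3 21 28  8  7  7  7  7  7]
 [ 8  7  8  7  2 23 36  8  0 10 13 11  2  4  6 28 24  2  7  7  7  7]
 [ 8  7  6  7  4 23 33  9  2 13 13 16  8  4  3 22 23  2  8  8  7  7]
 [ 7  7  7  7  2 16 29  7  2 15 23 28 20  6  8 20 13  5  7  8  8  6]
 [ 6  7  7  6  4 11 26 17 15 46 73 73 64 46 36 29  8  7  6  7  8  7]
 [ 7  6  7  7  6
[... 1697 characters left out ...]
1 101 101 102 110 135 178 214
  221 221 221 221]
 [224 223 222 221 222 218 196 151 107  98 101 102 100 101 104 125 172 213
  221 221 221 221]
 [224 223 223 222 222 219 201 151 106  98 102 103 101 100 103 125 171 213
  221 221 221 221]
 [224 224 222 222 222 220 203 154 107  98 101 102 100 100 106 131 174 214
  221 221 221 221]
 [224 223 222 222 222 220 200 150 106  99 102 102 101 100 106 133 178 215
  221 221 221 221]
 [224 222 222 221 222 218 193 140 103 100 102 102 101 100 106 135 181 216
  221 221 221 221]
 [216 217 217 218 220 215 183 130 101 100 103 102 101 100 109 142 189 216
  221 221 221 221]
 [183 193 198 199 207 196 158 114  97 101 101 102 101 100 110 144 191 217
  222 221 222 221]]
```

View pics/c25.png

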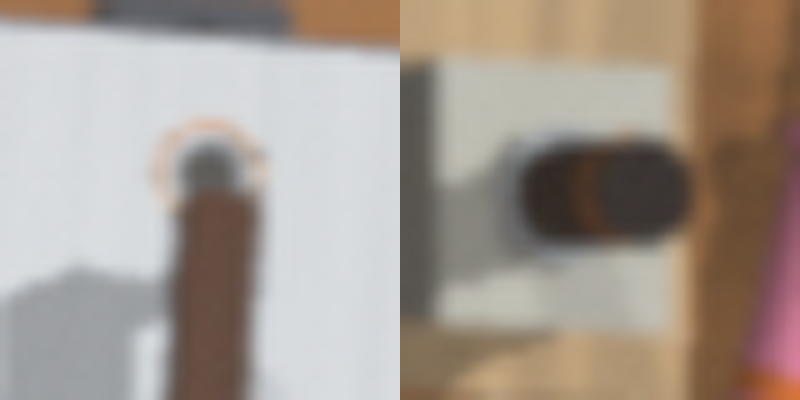

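```bash
python3 - <<'E'
from h import *
print(w2p("top",(.6328,-.1335,.135)))
T=camera_params("top")["world_from_camera"]
for d in(.96,.98,1.0,1.02,1.04): print(d,p2w("top",360.6,167.2,d))
E
```

```text
(np.float64(360.6688997756729), np.float64(166.867257200747))
0.96 [ 0.61825919 -0.12739549  0.19974135]
0.98 [ 0.62241215 -0.12919315  0.18008955]
1.0 [ 0.62656511 -0.13099082  0.16043776]
1.02 [ 0.63071807 -0.13278849  0.14078597]
1.04 [ 0.63487103 -0.13458615  0.12113417]
```

Call:
play_rows([
  [[-0.015,-0.058,0],0],
  [[-0.03,-0.116,0],0],
  [[-0.044,-0.174,0],0],
  [[-0.059,-0.232,0],0],
  [[-0.074,-0.29,0],0],
])

```text
time: 36.83
tool_pos: [0.4872, -0.1398, 0.2195]
tool_rot: [0.0, 0.999, -0.041, 0.0]
contact_force: [0.9, -0.1, -0.2]
gripper_width: 0.701
```

Call:
play_rows([
  [[-0.015,-0.058,0],0],
  [[-0.03,-0.116,0],0],
  [[-0.044,-0.174,0],0],
  [[-0.0555,-0.218,0],0],
  [[-0.0555,-0.218,-0.02],0],
])

```text
time: 37.45
tool_pos: [0.4315, -0.3593, 0.2008]
tool_rot: [0.002, 0.999, -0.043, 0.001]
contact_force: [0.5, 0.6, -0.7]
gripper_width: 0.697
```

Call:
play_rows([
  [[0,0,0],0],
  [[0,0,0],0],
  [[0,0,0],0],
])

```text
time: 37.83
tool_pos: [0.4336, -0.354, 0.2001]
tool_rot: [0.0, 0.999, -0.039, 0.0]
contact_force: [0.8, 0.4, 0.5]
gripper_width: 0.702
```

```bash
python3 - <<'E'
from h import *
I,D=grab_frame("top");S,E=grab_frame("side")
s=status.state();print(s["tool_pos"],s["tool_rot"],s["joint_pos"])
cv2.imwrite("pics/c26.png",np.hstack([cv2.resize(I[200:300,390:490],(400,400)),cv2.resize(S[60:180,320:440],(400,400))]))
E
```

```text
[ 0.43361636 -0.35414636  0.20013952] [ 4.48776902e-04  9.99249686e-01 -3.87251608e-02  4.75012705e-04] [-8.17798562e-01 -1.08390603e-01  1.75689625e+00  2.89169981e-05
  1.49178036e+00  8.30465210e-01]
```

View pics/c26.png

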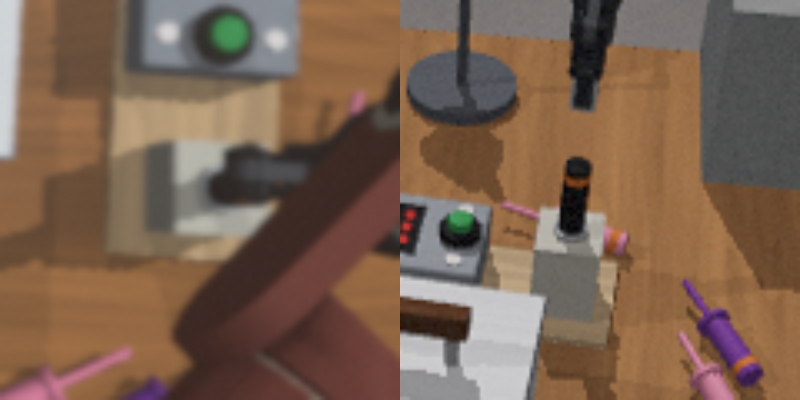

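Call:
play_rows([
  [[-0.001,0.002,-0.03],0],
  [[-0.001,0.002,-0.06],0],
  [[-0.001,0.002,-0.09],0],
  [[-0.001,0.002,-0.11],0],
  [[-0.001,0.002,-0.1195],0],
])

```text
time: 38.55
tool_pos: [0.4319, -0.3521, 0.0789]
tool_rot: [-0.0, 0.999, -0.039, -0.0]
contact_force: [-0.3, 0.4, 0.6]
gripper_width: 0.702
```

Call:
play_rows([
  [[0,0,0],0],
  [[0,0,0],0],
])

```text
time: 38.8
tool_pos: [0.4328, -0.3534, 0.0813]
tool_rot: [0.001, 0.999, -0.039, 0.001]
contact_force: [-1.1, -0.2, 0.1]
gripper_width: 0.699
```

```bash
python3 - <<'E'
from h import *
S,E=grab_frame("side")
s=status.state();print(s["tool_pos"],s["tool_rot"],s["contact_force"])
cv2.imwrite("pics/c27.png",np.hstack([cv2.resize(S[80:170,320:410],(600,600))]))
E
```

```text
[ 0.43276273 -0.35336181  0.08131563] [ 8.52543440e-04  9.99224845e-01 -3.93471759e-02  8.84741078e-04] [-0.15394077 -0.03266191  0.77571764]
```

View pics/c27.png

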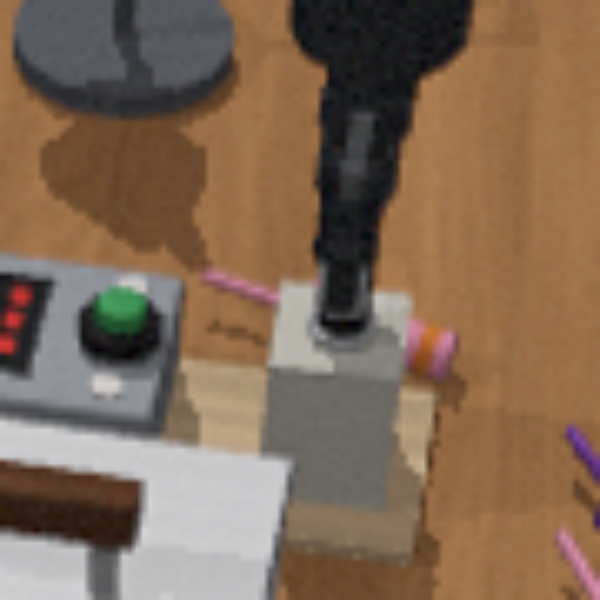

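Call:
play_rows([
  [[0,0,0],0],
  [[0,0,0],0],
  [[0,0,0],0],
  [[0,0,0],0],
  [[0,0,0],0],
], grip=-1)

```text
time: 39.48
tool_pos: [0.4323, -0.3531, 0.0805]
tool_rot: [0.0, 0.999, -0.039, 0.0]
contact_force: [-0.6, -0.8, 4.3]
gripper_width: 0.263
```

Call:
play_rows([
  [[0,0,0],0],
  [[0,0,0],0],
])

```text
time: 39.72
tool_pos: [0.4324, -0.3531, 0.0805]
tool_rot: [0.001, 0.999, -0.039, 0.0]
contact_force: [-0.7, -1.9, 5.6]
gripper_width: 0.263
```

Call:
play_rows([
  [[0,0,0.04],0],
  [[0,0,0.08],0],
  [[0,0,0.12],0],
  [[0,0,0.165],0],
  [[0,0,0.165],0],
])

```text
time: 40.35
tool_pos: [0.4333, -0.3537, 0.2486]
tool_rot: [0.002, 0.999, -0.039, 0.002]
contact_force: [0.2, -0.3, 0.0]
gripper_width: 0.267
```

Call:
play_rows([
  [[0.04,0.03,0],0],
  [[0.08,0.06,0],0],
  [[0.12,0.09,0],0],
  [[0.16,0.12,0],0],
  [[0.1995,0.15,0],0],
])

```text
time: 40.98
tool_pos: [0.6316, -0.2008, 0.2414]
tool_rot: [-0.001, 0.999, -0.039, -0.002]
contact_force: [0.1, -0.2, -1.0]
gripper_width: 0.265
```

Call:
play_rows([
  [[0,0.03,0],0],
  [[0,0.0605,0],0],
  [[0,0.0705,0],0],
  [[0,0.0705,0],0],
  [[0,0.0705,0],0],
])

```text
time: 41.6
tool_pos: [0.6312, -0.133, 0.2442]
tool_rot: [0.0, 0.999, -0.04, -0.0]
contact_force: [0.5, -0.7, -1.2]
gripper_width: 0.267
```

```bash
python3 - <<'E'
from h import *
I,D=grab_frame("top");S,E=grab_frame("side")
s=status.state();print(s["tool_pos"],s["tool_rot"],s["contact_force"])
cv2.imwrite("pics/c28.png",np.hstack([cv2.resize(I[130:230,310:410],(400,400)),cv2.resize(S[80:200,230:350],(400,400))]))
E
```

```text
[ 0.63136256 -0.13314723  0.24466709] [ 7.97803920e-05  9.99198894e-01 -4.00194112e-02 -1.03311211e-04] [ 0.83052299 -0.63044446 -1.45323011]
```

View pics/c28.png

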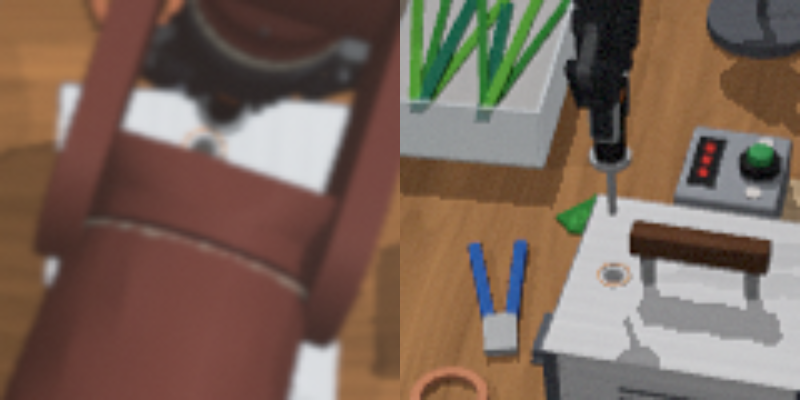

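```bash
cat >> h.py <<'E'
def ray(cam,u,v,z):
    a=p2w(cam,u,v,1.0);T=np.array(camera_params(cam)["world_from_camera"]);o=T[:3,3]
    t=(z-o[2])/(a[2]-o[2]);return o+t*(a-o)
E
python3 - <<'E'
from h import *
S,E=grab_frame("side");I,D=grab_frame("top")
cv2.imwrite("pics/c29.png",np.hstack([cv2.resize(S[125:175,275:315],(480,600),interpolation=0),cv2.resize(I[150:180,350:370],(320,480),interpolation=0).copy() if 0 else cv2.resize(I[150:180,345:365],(320,600),interpolation=0)]))
print(ray("side",293.9,161.9,.135),ray("side",293.9,143.6,.198))
E
```

```text
[ 0.63143227 -0.13059351  0.135     ] [ 0.6301579  -0.13316156  0.198     ]
```

View pics/c29.png

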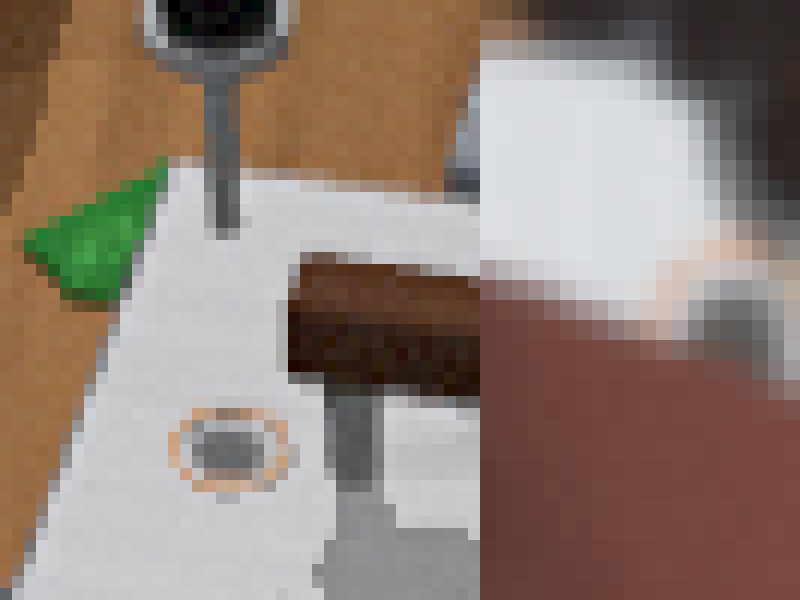

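Call:
play_rows([
  [[0.0006,0.0018,-0.02],0],
  [[0.0006,0.0018,-0.04],0],
  [[0.0006,0.0018,-0.055],0],
  [[0.0006,0.0018,-0.055],0],
  [[0.0006,0.0018,-0.055],0],
])

```text
time: 42.42
tool_pos: [0.6324, -0.1303, 0.1902]
tool_rot: [0.0, 0.999, -0.039, 0.0]
contact_force: [0.4, -0.0, -1.5]
gripper_width: 0.269
```

```bash
python3 - <<'E'
from h import *
S,E=grab_frame("side")
print(status.state()["tool_pos"])
cv2.imwrite("pics/c30.png",np.hstack([cv2.resize(S[125:175,275:315],(480,600),interpolation=0)]))
E
```

```text
[ 0.63265122 -0.13044342  0.19076527]
```

View pics/c30.png

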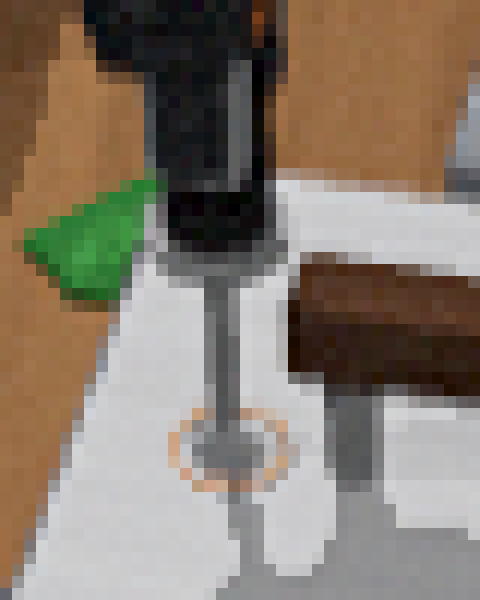

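Call:
play_rows([
  [[-0.001,0,-0.006],0],
  [[-0.001,0,-0.012],0],
  [[-0.001,0,-0.016],0],
  [[-0.001,0,-0.016],0],
])

```text
time: 42.98
tool_pos: [0.6325, -0.1305, 0.1745]
tool_rot: [0.0, 0.999, -0.039, 0.002]
contact_force: [4.0, -0.0, 1.2]
gripper_width: 0.266
```

Call:
play_rows([
  [[0,0,-0.01],0],
  [[0,0,-0.02],0],
  [[0,0,-0.03],0],
  [[0,0,-0.036],0],
  [[0,0,-0.036],0],
])

```text
time: 43.6
tool_pos: [0.6298, -0.1299, 0.1359]
tool_rot: [-0.0, 0.999, -0.039, -0.002]
contact_force: [-0.6, -0.4, -0.0]
gripper_width: 0.27
```

```bash
python3 - <<'E'
from h import *
S,E=grab_frame("side")
s=status.state();print(s["tool_pos"],s["contact_force"])
cv2.imwrite("pics/c31.png",np.hstack([cv2.resize(S[115:175,265:325],(600,600),interpolation=2)]))
E
```

```text
[ 0.6303944  -0.13011481  0.13686762] [ 0.13620206 -0.0341032  -1.39437847]
```

View pics/c31.png

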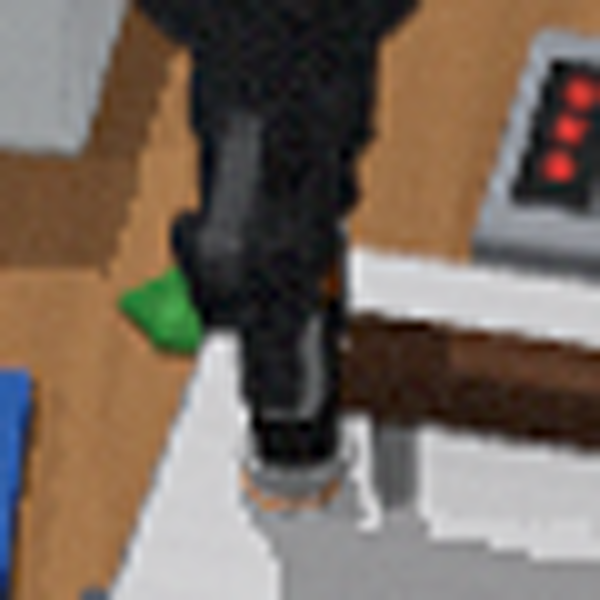

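Call:
play_rows([
  [[0,0,-0.005],0],
  [[0,0,-0.008],0],
  [[0,0,-0.008],0],
])

```text
time: 44.02
tool_pos: [0.6309, -0.1302, 0.1295]
tool_rot: [-0.0, 0.999, -0.039, -0.0]
contact_force: [0.7, 0.3, -1.5]
gripper_width: 0.267
```

Call:
play_rows([
  [[0,0,-0.0015],0],
  [[0,0,-0.0025],0],
  [[0,0,-0.0025],0],
])

```text
time: 44.4
tool_pos: [0.6311, -0.1303, 0.1273]
tool_rot: [-0.0, 0.999, -0.039, -0.0]
contact_force: [0.6, -0.6, -0.9]
gripper_width: 0.267
```

Call:
play_rows([
  [[0,0,-0.001],0],
  [[0,0,-0.002],0],
  [[0,0,-0.002],0],
])

```text
time: 44.78
tool_pos: [0.6314, -0.1304, 0.1265]
tool_rot: [0.0, 0.999, -0.039, 0.0]
contact_force: [-2.6, 0.9, 4.8]
gripper_width: 0.268
```

Call:
play_rows([
  [[0,0,-0.001],0],
  [[0,0,-0.001],0],
])

```text
time: 45.02
tool_pos: [0.6315, -0.1304, 0.1265]
tool_rot: [0.0, 0.999, -0.039, 0.0]
contact_force: [-4.6, 1.6, 8.9]
gripper_width: 0.265
```

Collar is on the roof at the expected height. Release.

Call:
play_rows([
  [[0,0,0.001],0],
  [[0,0,0.001],0],
  [[0,0,0.001],0],
  [[0,0,0.001],0],
  [[0,0,0.001],0],
], grip=0.4)

```text
time: 45.65
tool_pos: [0.6311, -0.1303, 0.1252]
tool_rot: [-0.0, 0.999, -0.039, -0.0]
contact_force: [0.4, -0.2, 0.6]
gripper_width: 0.698
```

Call:
play_rows([
  [[0,0,0.03],0],
  [[0,0,0.07],0],
  [[0,0,0.11],0],
  [[-0.01,-0.04,0.12],0],
  [[-0.02,-0.09,0.12],0],
])

```text
time: 46.28
tool_pos: [0.612, -0.2208, 0.2478]
tool_rot: [0.001, 0.999, -0.038, 0.002]
contact_force: [0.3, -0.0, -0.0]
gripper_width: 0.702
```

```bash
python3 - <<'E'
from h import *
S,E=grab_frame("side");I,D=grab_frame("top")
s=status.state();print(s["tool_pos"],s["contact_force"])
cv2.imwrite("pics/c32.png",np.hstack([cv2.resize(S[100:210,250:360],(400,400),interpolation=2),cv2.resize(I[140:260,310:430],(400,400),interpolation=2)]))
cv2.imwrite("pics/t32.png",I)
for cam,i,d,b in(("top",I,D,(320,130,420,200)),("side",S,E,(270,100,325,170))):
  for lo,hi in ((.195,.23),(.136,.144)):
    try:
        p,m=meas(cam,i,d,b,lo,hi,(lambda h:h[...,2]<90) if lo>.19 else None);print(cam,lo,rect(p[:,:2]),p.mean(0),p[:,2].max(),len(p))
    except Exception as e:print(e)
E
```

```text
[ 0.61020957 -0.2243987   0.24566744] [ 0.38615178  1.04670692 -0.97307579]
top 0.195 (array([ 630.6, -130.5]), array([18.1, 19.8]), 136.5) [ 0.63009041 -0.12991447  0.20833737] 0.21398746873743546 67
top 0.136 (array([ 630.2, -118.6]), array([ 8.3, 23.5]), 5.9) [ 0.63007309 -0.11895862  0.13867597] 0.14171608315154027 21
side 0.195 (array([ 631.7, -127.3]), array([22.5, 23. ]), 152.6) [ 0.63132528 -0.12568096  0.20810507] 0.21251096434365369 61
side 0.136 (array([ 632.7, -122.1]), array([24.4, 35.2]), 1.5) [ 0.63003991 -0.12178031  0.13971024] 0.14367969870272834 40
```

View pics/c32.png

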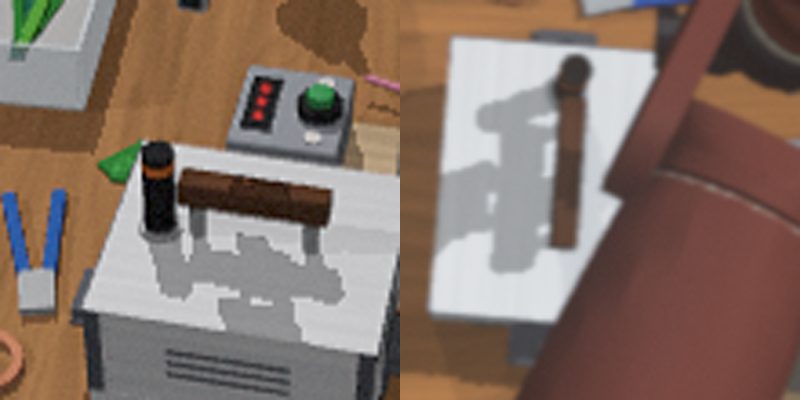

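Call:
play_rows([
  [[-0.03,-0.05,0],0],
  [[-0.055,-0.1,0],0],
  [[-0.077,-0.142,0],0],
  [[-0.077,-0.142,-0.05],0],
  [[-0.077,-0.142,-0.1],0],
], grip=-1)

```text
time: 47.0
tool_pos: [0.5343, -0.363, 0.145]
tool_rot: [0.001, 0.999, -0.04, 0.001]
contact_force: [0.9, -0.5, 0.1]
gripper_width: 0.001
```

Call:
play_rows([
  [[0,0,-0.04],0],
  [[0,0,-0.066],0],
  [[0,0,-0.066],0],
  [[0,0,-0.066],0],
])

```text
time: 47.5
tool_pos: [0.535, -0.3626, 0.0808]
tool_rot: [0.001, 0.999, -0.039, 0.001]
contact_force: [-0.0, -1.2, 0.8]
gripper_width: -0.0
```

```bash
python3 - <<'E'
from h import *
S,E=grab_frame("side");I,D=grab_frame("top")
s=status.state();print(s["tool_pos"],s["contact_force"],s["gripper_width"])
cv2.imwrite("pics/c33.png",np.hstack([cv2.resize(S[90:230,250:390],(400,400),interpolation=2),cv2.resize(I[140:260,330:480],(400,400),interpolation=2)]))
cv2.imwrite("pics/c34.png",cv2.resize(S[70:150,310:390],(600,600),interpolation=2))
p,m=meas("top",I,D,(300,140,405,260),.126,.144);print(rect(p[:,:2]))
E
```

```text
[ 0.53542449 -0.36311028  0.08177097] [0.44427266 0.55909794 0.55716584] -0.0038271133656592846
(array([ 563. , -128.2]), array([187. , 213.5]), 175.5)
```

View pics/c33.png

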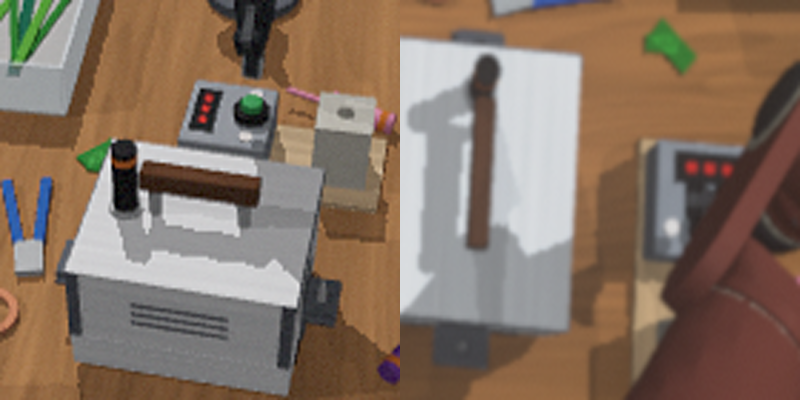

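View pics/c34.png

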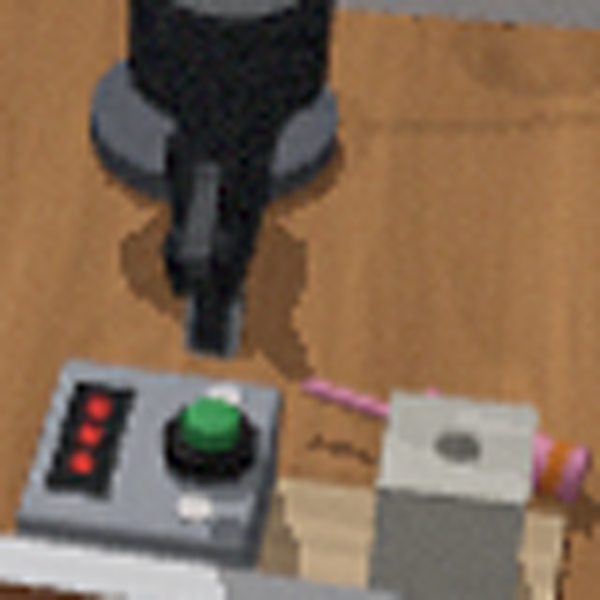

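Call:
play_rows([
  [[-0.001,0,-0.02],0],
  [[-0.001,0,-0.032],0],
  [[-0.001,0,-0.036],0],
  [[-0.001,0,-0.036],0],
])

```text
time: 48.1
tool_pos: [0.5327, -0.3619, 0.0431]
tool_rot: [-0.001, 0.999, -0.039, -0.001]
contact_force: [-1.8, 0.8, 3.3]
gripper_width: 0.004
```

Call:
play_rows([
  [[0,0,-0.002],0],
  [[0,0,-0.004],0],
  [[0,0,-0.004],0],
])

```text
time: 48.48
tool_pos: [0.5334, -0.3625, 0.0405]
tool_rot: [0.0, 0.999, -0.039, 0.0]
contact_force: [-3.2, 2.2, 6.8]
gripper_width: 0.002
```

Call:
play_rows([
  [[0,0,-0.002],0],
  [[0,0,-0.004],0],
  [[0,0,-0.004],0],
])

```text
time: 48.85
tool_pos: [0.5335, -0.3626, 0.0402]
tool_rot: [0.0, 0.999, -0.039, -0.0]
contact_force: [-9.2, 7.7, 23.0]
gripper_width: -0.003
```

```bash
python3 - <<'E'
from h import *
S,E=grab_frame("side")
C=cloud("side",E)
s=status.state();print(s["tool_pos"],s["contact_force"],s["gripper_width"])
cv2.imwrite("pics/c35.png",cv2.resize(S[95:145,315:365],(600,600),interpolation=0))
for v in range(112,136): print(v,[tuple(np.round(C[v,u]*1000).astype(int).tolist()) for u in (336,338,340)],S[v,338])
E
```

```text
[ 0.53352548 -0.36261776  0.04025409] [-10.05253011   7.90754995  22.92322674] -0.0009351400067883188
112 [(537, -309, 175), (532, -316, 170), (528, -343, 149)] [40 39 36]
113 [(537, -309, 171), (531, -309, 171), (526, -320, 163)] [41 38 40]
114 [(537, -305, 170), (531, -302, 174), (525, -307, 170)] [37 31 33]
115 [(536, -298, 172), (530, -297, 174), (525, -302, 170)] [34 35 34]
116 [(536, -301, 167), (530, -300, 168), (525, -299, 170)] [34 33 33]
117 [(536, -301, 163), (530, -304, 161), (525, -313, 154)] [21 24 25]
118 [(537, -312, 150), (530, -305, 157), (525, -308, 155)] [31 26 27]
119 [(537, -318, 142), (531, -313, 147), (525, -316, 145)] [16 15 21]
120 [(538, -330, 129), (531, -327, 132), (525, -316, 141)] [32 30 27]
121 [(538, -344, 114), (533, -350, 110), (526, -330, 126)] [32 31 30]
122 [(538, -347, 108), (533, -351, 105), (527, -351, 106)] [28 21 27]
123 [(538, -345, 106), (532, -351, 101), (526, -351, 102)] [23 25 22]
124 [(538, -349, 98), (532, -349, 99), (526, -354, 95)] [29 25 24]
125 [(538, -346, 97), (532, -347, 96), (526, -352, 93)] [22 19 16]
126 [(538, -349, 91), (532, -349, 91), (526, -350, 91)] [19 15 17]
127 [(538, -351, 84), (532, -351, 86), (526, -352, 85)] [34 43 30]
128 [(538, -358, 75), (532, -351, 82), (526, -356, 78)] [73 98 63]
129 [(538, -352, 76), (531, -352, 77), (525, -355, 75)] [ 55 103  40]
130 [(537, -349, 75), (531, -347, 77), (525, -353, 73)] [29 32 27]
131 [(537, -341, 77), (531, -347, 73), (524, -340, 80)] [21 18 21]
132 [(536, -340, 74), (531, -344, 71), (524, -343, 73)] [16 14 19]
133 [(536, -343, 68), (530, -344, 67), (524, -343, 69)] [25 18 23]
134 [(536, -344, 63), (530, -344, 64), (524, -342, 67)] [59 56 54]
135 [(536, -341, 62), (530, -340, 63), (523, -335, 69)] [111 106 101]
```

View pics/c35.png

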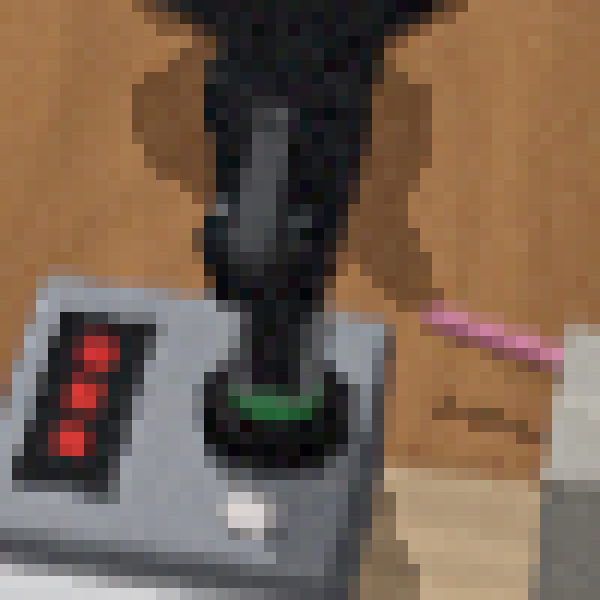

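Call:
play_rows([
  [[0,0,0.006],0],
  [[0,0,0.012],0],
  [[0,0,0.016],0],
  [[0,0,0.016],0],
])

```text
time: 49.4
tool_pos: [0.5332, -0.3623, 0.0511]
tool_rot: [0.0, 0.999, -0.039, 0.0]
contact_force: [0.3, 0.0, 0.2]
gripper_width: 0.002
```

```bash
cat > st.py <<'E'
from h import *
import time
F=[];P=[]
for i in range(6):
    boxes=grab_frame("side");s=status.state();F.append(s["contact_force"][2]);P.append(s["tool_pos"][2])
S,E=boxes
print(np.mean(F),np.mean(P),np.std(P)); h=S[120:134,332:345].astype(int);g=(h[...,1]-h[...,2]); print("green rows",[int(x) for x in g.max(1)])
E
python3 st.py
```

```text
-0.22349485379648937 0.050745165142278004 7.706597329166952e-05
green rows [6, 5, 8, 4, 21, 75, 82, 65, 56, 52, 10, 4, 6, 6]
```

Call:
play_rows([
  [[0,0,-0.003],0],
  [[0,0,-0.003],0],
])

```text
time: 49.95
tool_pos: [0.5329, -0.3621, 0.0478]
tool_rot: [-0.0, 0.999, -0.039, -0.0]
contact_force: [0.4, 0.7, -1.0]
gripper_width: -0.001
```

```bash
python3 st.py
```

```text
0.03985925210980339 0.04829419945470901 0.0001600552280258491
green rows [6, 5, 5, 5, 7, 54, 68, 69, 54, 55, 10, 1, 9, 5]
```

Call:
play_rows([
  [[0,0,-0.002],0],
  [[0,0,-0.002],0],
])

```text
time: 50.5
tool_pos: [0.5333, -0.3624, 0.0465]
tool_rot: [0.0, 0.999, -0.039, 0.0]
contact_force: [-0.4, -0.5, 1.9]
gripper_width: -0.001
```

```bash
python3 st.py
```

```text
1.1312047743187534 0.04658757828212811 1.2859605267270364e-05
green rows [6, 5, 4, 5, 5, 20, 50, 71, 55, 51, 14, 4, 7, 8]
```

Call:
play_rows([
  [[0,0,-0.002],0],
  [[0,0,-0.002],0],
])

```text
time: 51.05
tool_pos: [0.5333, -0.3624, 0.0445]
tool_rot: [0.0, 0.999, -0.039, 0.0]
contact_force: [-0.3, -1.2, 2.6]
gripper_width: 0.006
```

```bash
python3 st.py
```

```text
2.4032622261624175 0.0445804048341835 2.3312481018549583e-05
green rows [11, 4, 9, 6, 5, 10, 56, 62, 65, 53, 13, 12, 6, 3]
```

Call:
play_rows([
  [[0,0,-0.002],0],
  [[0,0,-0.002],0],
])

```text
time: 51.6
tool_pos: [0.5333, -0.3624, 0.0425]
tool_rot: [0.0, 0.999, -0.039, 0.0]
contact_force: [0.0, -1.2, 3.8]
gripper_width: -0.003
```

```bash
python3 st.py
```

```text
3.8356875558787245 0.04256997051008122 2.1488571472140268e-05
green rows [7, 5, 6, 6, 6, 5, 22, 43, 68, 53, 15, 4, 8, 5]
```

Call:
play_rows([
  [[0,0,-0.002],0],
  [[0,0,-0.004],0],
  [[0,0,-0.004],0],
  [[0,0,-0.004],0],
])

```text
time: 52.4
tool_pos: [0.5334, -0.3625, 0.0404]
tool_rot: [0.0, 0.999, -0.039, -0.0]
contact_force: [-4.9, 2.6, 12.5]
gripper_width: -0.002
```

Call:
play_rows([
  [[0,0,0.03],0],
  [[0,0,0.08],0],
  [[0,0,0.13],0],
  [[-0.03,-0.04,0.16],0],
  [[-0.06,-0.08,0.16],0],
])

```text
time: 53.02
tool_pos: [0.4737, -0.4438, 0.2015]
tool_rot: [0.002, 0.999, -0.038, 0.002]
contact_force: [-0.3, -0.1, -0.2]
gripper_width: -0.002
```

Call:
play_rows([
  [[-0.02,-0.02,0],0],
  [[-0.02,-0.02,0],0],
  [[-0.02,-0.02,0],0],
  [[-0.02,-0.02,0],0],
])

```text
time: 53.52
tool_pos: [0.4538, -0.4612, 0.1978]
tool_rot: [-0.0, 0.999, -0.039, -0.0]
contact_force: [-0.0, 0.6, 0.3]
gripper_width: -0.001
```

```bash
python3 - <<'E'
from h import *
S,E=grab_frame("side");I,D=grab_frame("top")
s=status.state();print(s["time"],s["tool_pos"],s["contact_force"],np.abs(s["joint_vel"]).max())
cv2.imwrite("pics/t36.png",I);cv2.imwrite("pics/s36.png",cv2.resize(S[80:240,220:430],(788,600)))
for lo,hi in((.126,.144),(.168,.195)):
    p,m=meas("top",I,D,(300,140,405,260),lo,hi);print(rect(p[:,:2]),p[:,2].mean())
for cam,i,d,b in(("top",I,D,(320,130,420,200)),("side",S,E,(270,100,325,170))):
    p,m=meas(cam,i,d,b,.195,.23);print(cam,rect(p[:,:2]),p[:,2].mean(),len(p))
g=lambda h:(h[...,0]>45)&(h[...,0]<90)&(h[...,1]>80)
p,m=meas("side",S,E,(325,115,350,140),.03,.12,g);print("btn z",np.percentile(p[:,2],70),len(p))
p,m=meas("top",I,D,(430,195,465,222),.03,.12,g);print("btn top z",p[:,2].mean(),len(p))
E
```

```text
53.625 [ 0.45381035 -0.46144103  0.19813411] [ 0.2970279  -0.34664751 -0.20033742] 0.003976599118232531
(array([ 563. , -128.6]), array([187.5, 213.5]), 175.6) 0.1344434391651946
(array([ 571.9, -128.5]), array([ 22.5, 127.9]), 177.1) 0.1878070584328499
top (array([ 631.7, -131.2]), array([21.2, 23.3]), 0.9) 0.208367413693086 93
side (array([ 631.5, -127.3]), array([21. , 25.4]), 99.2) 0.2058796727178552 83
btn z 0.08501103851301062 51
btn top z 0.08462060794660918 68
```

View pics/t36.png

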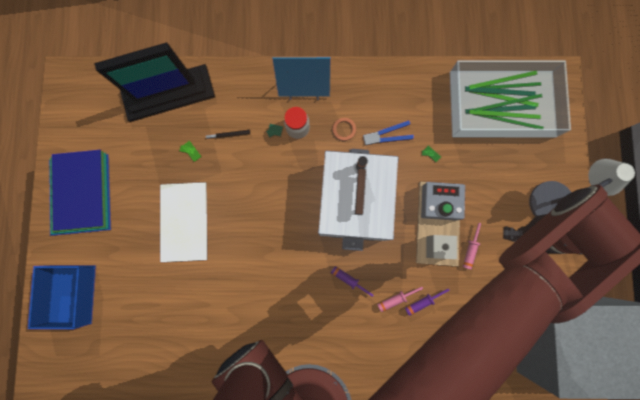

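View pics/s36.png

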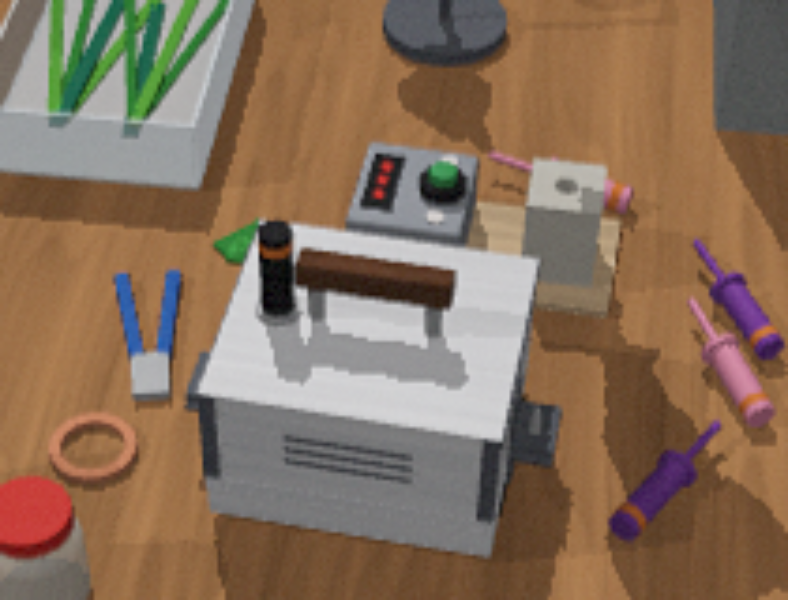

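Call:
play_rows([
  [[-0.02,0.05,0.01],0],
  [[-0.04,0.1,0.02],0],
  [[-0.06,0.15,0.03],0],
  [[-0.06,0.15,0.03],0],
  [[-0.06,0.15,0.03],0],
])

```text
time: 54.25
tool_pos: [0.3936, -0.3123, 0.2287]
tool_rot: [0.0, 0.999, -0.039, 0.0]
contact_force: [-0.1, -0.8, -0.6]
gripper_width: -0.003
```

```bash
python3 - <<'E'
from h import *
S,E=grab_frame("side");I,D=grab_frame("top")
s=status.state();print(s["time"],s["tool_pos"],s["contact_force"])
cv2.imwrite("pics/s37.png",S)
p,m=meas("top",I,D,(300,140,405,260),.126,.144);print(rect(p[:,:2]),p[:,2].mean())
E
```

```text
54.35 [ 0.39344993 -0.31285791  0.22810742] [-0.1430465  -0.75582266 -0.00918173]
(array([ 563. , -128.1]), array([187.1, 213.6]), 175.4) 0.13442907276443675
```

View pics/s37.png

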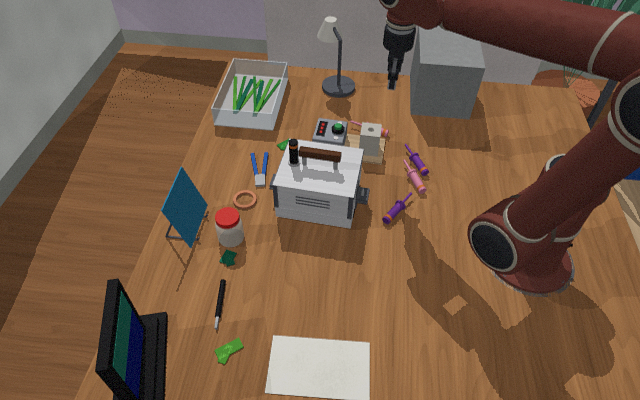

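The arm is clear, the hood is home, the probe stands in the port (293,150) and the button is up (338,128).

```bash
python3 - <<'E'
from h import *
print(ticket.job_done())
E
```

```text
the job is handed in; nothing more can be done
None
```

I did all four steps and handed the job in at about 54 s of the 210 s allowed; it reports no verdict.

- **Strips:** two were on the board. Before the hood went on, both lay across the bars about 75 mm apart, centred within a few mm. Their angle matched the kiln's y axis within about 1°.
- **Hood:** it went over both pins without resistance. The last check put its roof at about 134.4 mm (nominal 135), within 1 mm of the kiln centre in the top camera.
- **Probe:** I took the black-handled one from the firebrick and seated it in the port. It stands upright with its collar on the roof, about 2–3 mm off the port's centre.
- **Button:** I pressed it to a hard stop twice (23 N, then 12.5 N). The travel I measured was 6 to 8 mm, and it is up again. I first doubted the press was full, because the button looked proud of its ring in the picture; the second press settled that.

**Did not go to plan:**
- **Tool height:** the reported tool height was about 40 mm below the true fingertip height. My first close therefore missed the strip; I found the offset by touching the strip gently.
- **Cameras:** the two cameras disagree by 3–4 mm in y, so I averaged or corrected between them.
- **Look-alike probes:** all four fell over early in the run. A purple one ended up against the kiln at the pin at the near end, where it would have blocked the hood, so I set it aside on the bench. I touched none of the bystanders.

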